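# Lever the worn cork top off the canister and bin it

### The arm

A 6-joint arm with a two-finger parallel gripper is mounted at the origin on the work surface. World frame = base frame: x ahead of the robot, y to its left, z up, the work surface at z = 0. Lengths are in mm, angles in rad, forces in N, time in s.
With the tool pointing down it reaches from about 325 to 850 mm from the base axis. Payload 4.4 kg.
Tool frame: the origin (TCP) lies at the very end of the fingers, on their centre line; the grasp point (between the pads) lies 19 mm behind it; z points along the fingers, y is the direction in which the jaws open and shut (so a half turn about z gives the same grasp; the last joint's range is limited). The gripper opens to 94 mm and grips with 3 to 60 N. Pads are 16 mm wide; open, the fingers measure 119 mm over their backs; the gripper's body (75 mm by 177 mm) begins 78 mm behind the grasp point.
Start: joints at [1.01, 0.207, 1.542, -0, 1.393, -0.15], TCP at [229.632, 527.159, 205.447] pointing down, gripper open.
Joint ranges: [-2.73, 2.73], [-0.86, 2.22], [0.23, 2.46], [-1.11, 4.25], [0.08, 2.63], [-2.82, 2.82]. Speed limits (rad/s): [2.79, 2.79, 3.14, 3.14, 3.14, 3.14].

### API

Orientations are given as [roll, pitch, yaw] about the fixed x, y, z axes, in that order (R = Rz(yaw) Ry(pitch) Rx(roll)).
In Python, from plant import r, viewer gives the robot as it stands.
- The arm moves only by the tool servo_tool, never from a script. Its argument "deltas" is a list of rows, each a list of 7 numbers: the shift along the tool's x, y, z in m, then the turn, a rotation vector about the tool's x, y, z in rad, then the finger opening in m, from 0 to 0.094. In form: [[x, y, z, wx, wy, wz, gripper], ...]. A call has 1 to 20 rows; each row is the pose to reach, as a shift and turn from the pose commanded when the call began, along the tool's axes at that moment; what a row does not reach only later rows make up. A row lasts 1/10 s, in which the tool goes at most 50 mm and 8.59 degrees, less where a joint would pass 70% of its speed; a pose out of reach is approached as far as the arm can. A call with a gripper value outside its range is refused whole. The fingers move at their own pace and stop on an object; "force" is the grip in N (left out, the last holds). Time passes only in rows, so rows that repeat a pose let the fingers close. It gives the time, the measured TCP pose, the force and the opening at its end, in the units of the state.
- r.observe(): the state, without advancing time (a new reading comes with each control period).
- viewer.capture(name): name is "scene" or "top" or "wrist"; returns the picture (420x560x3 uint8, red, green, blue); there is no depth.
- viewer.get_calibration(name): a dict with "mtx" (3x3 intrinsics, pixels), "position" and "attitude" of the camera in the world. Camera axes: x right, y down, z forward; pixel columns grow to the right and rows downward; lengths in mm; the calibration is good to about 2 mm. The wrist camera is an equidistant fisheye: a pixel r from the principal point sees the ray r / f radians off the axis. A picture is of the moment at which its call begins: read the wrist's pose just before it. get_calibration takes no time and is no camera call; for the wrist camera it gives the pose at the moment of the call.
- r.hand_in(): hands the job in, once; it reports no verdict.
Trained networks look in the newest picture that a camera, given by its name, has taken for a name from the list of things; names that differ only in an ending like _2 or _b are one class to them, and where a whole thing is asked for, a point or a joint stands for the part that bears it (a point fixed in the world has none). Each returns a list of dicts, best first, with "p" (0 to 1); they miss things now and then, are a little off and sometimes report something else, mostly with a low value. They report only what shows in the picture. A call takes as long as a camera call. They do not tell look-alikes from the thing itself.
- viewer.masks_of(camera, target): "pixels" (420x560 bool, what is visible of it) and "position" ([column, row] in pixels, amid what is visible of it).
The state is a dict: "t": time; "q": joint angles; "joint_vel": joint speeds; "joint_efforts": joint torques, N m; "ee_pos": TCP position; "eef_rot": TCP orientation; "force": force on the tool from outside, world axes, zero at the start; "wrist_torque": the same for the moment, N m; "grip_width": finger opening in mm.
Only numpy, scipy, OpenCV 4.12 (cv2) and the standard library are available. Lean on these libraries where they do the work, as an engineer would, in place of code of your own. Each camera call takes 0.05 s, during which the arm holds its last target.

### The job

The cork-knobbed top of the ceramic canister is worn out and snapped on tight: lever it up with the blade of the steel wine key until it pops loose, keeping your fingers off it until then. Lay the wine key back on the rubber bar mat and put the loose top inside the open tilt-out bin. Leave the other barware standing where it is.

Things in the scene. Friction and masses are not known exactly. Their poses are not given: they have to be found in the camera images.
- canister: Round white ceramic canister, blue band, fixed. Origin: centre of underside. Radius 62 mm; flat shoulder 95 mm above origin. A neck, radius 35 mm, rises from it (to 103 mm) and carries the top; so under the top's rim is an open slot 8 mm high all round, from radius 47 in to 35 mm. The shoulder outside the rim (radius 47 to 62 mm) is a ledge whose outer edge is the lever's fulcrum.
- top: Worn top, 60 g: dark wood disc, radius 47, 6 mm thick; cork knob, diameter 28, 6 to 32 mm above origin. Origin: centre of disc's underside, z up; 103 mm above the canister's origin when snapped on. Plug reaches 12 mm down. Sprung balls hold it: 15-20 N to pull, about 10 N to pry at the rim. With one side raised about 6 mm it snaps up, sits loose and aslant 4 to 10 mm higher, and lifts off lightly.
- wine_key: Steel wine key, 120 g: handle 100 mm long (x -50 to 50), 16 wide (y), 20 high (z 0 to 20 mm), dark wood sides; from its front end a stiff flat blade (x 50 to 105 mm), 14 wide, 4 mm thick, middle plane at z = 10 mm. Origin: centre of handle's underside, x towards the blade's tip, z up. It starts lying on the mat, blade level, 10 mm above the mat's face.
- key_tip (a point): The middle of the end of the wine key's blade: 105 mm along x and 10 mm up from the wine key's origin.
- mat: Dark green rubber bar mat fixed on the cart, 260 mm (its x) by 200 mm (its y), 4 mm thick. Origin: centre of its underside.
- bin: Open brass tilt-out bin, fixed to the front of a brass housing 176 mm high (on the bin's +y side). Origin: centre of underside. Outside 180 (its x) by 130 (its y) by 110 mm deep (its z), walls and floor 4 mm. Leans 0.35 rad, the mouth tipped away from the housing; its z axis points out of the mouth.
- bin_mouth (a point): Centre of the bin's mouth, in the plane of its rim (about 0.13 m above the cart top; the rim's highest edge, beside the housing, is at about 0.15 m).
- carafe: Bystander, to be left alone: clear open glass carafe, 80 mm across, 140 mm tall. Origin: centre of its underside.
- jigger: Bystander, to be left alone: steel hourglass jigger, 42 mm across, 78 mm tall. Origin: centre of its underside.
- tumbler: Bystander, to be left alone: clear glass tumbler, 80 mm across, 85 mm tall. Origin: centre of its underside.
- coasters: Bystander, to be left alone: round stack of cork coasters, 94 mm across, 30 mm tall. Origin: centre of its underside.
- bitters: Bystander, to be left alone: small amber bottle, 48 mm across, 130 mm tall. Origin: centre of its underside.
- pepper_pot: Bystander, to be left alone: turned wooden pepper pot, 52 mm across, 100 mm tall. Origin: centre of its underside.
Mind the look-alikes: they are no part of the job. Of the things that look like the canister, take the one that is farthest to the robot's right at the start.

How it is judged (in metres and radians):
On the way, in this order (a step that is already met when the one before it is completed fails the run):
1. the wine key pries up the rim of the top (tilted by more than 0.025 rad), fingers off the top (contact force between wine_key and top above 2 N and angle between top's own z axis and vertical above 0.025 rad and contact force between the fingers and top below 0.5 N), for 0.01 s.
2. the top has popped loose: at least 4 mm up at its centre, fingers off it (z of top in the frame of canister above 0.107 m and contact force between the fingers and top below 0.5 N), for 0.1 s.
3. the top is lifted clear of the canister (z of top in the frame of canister above 0.13 m), for 0.1 s.
At the end, for the whole second after the job is handed in: The top lies at rest inside the bin, its disc's centre below the rim (within 90 mm of the bin's underside); the wine key lies at rest on the mat, the centre of its handle within the mat's outline and less than 30 mm up; both released (x of top in the frame of bin between -0.087 and 0.087 m and y of top in the frame of bin between -0.062 and 0.062 m and z of top in the frame of bin between 0.002 and 0.09 m and linear speed of each of top, wine_key below 0.03 m/s and x of wine_key in the frame of mat between -0.13 and 0.13 m and y of wine_key in the frame of mat between -0.1 and 0.1 m and z of wine_key in the frame of mat between 0 and 0.03 m); the robot touches nothing.
It fails at once if fingers touch the top while it is still snapped on (raised less than 2 mm and tilted less than 0.04 rad) (contact force between the fingers and top above 1 N and z of top in the frame of canister between 0.09 and 0.105 m and horizontal distance between top and canister below 0.01 m and angle between top's own z axis and vertical below 0.04 rad).
It fails at once if a piece of the other barware is shifted by over 30 mm or tipped (distance of any of carafe, jigger, tumbler, coasters, bitters, pepper_pot from where it was at the start of the episode above 0.03 m or angle between any of carafe, jigger, tumbler, coasters, bitters, pepper_pot's own z axis and vertical above 0.5 rad).
It also fails if it takes over 64 s, if anything falls off the work surface, if the arm or the gripper's body presses on something with over 40 N, if the wrist force passes 120 N, or if a joint passes its speed limit or range.

## Working session

There is one attempt and no reset: what is moved stays moved. The work goes in short steps, Python scripts to look and compute and a tool call to move; the robot and the scene stay as the last step left them, time stands still between calls to the robot, and variables do not carry over. Pictures are saved under pics/ and viewed, and the job is handed in when it is done.

Besides the shell and the picture viewer there is one more tool, called after ">>>" as name([rows], argument=value, ...), one row to a line, values as JSON. servo_tool: Moves the arm, as the interface text tells. Its arguments: {"type":"object","properties":{"deltas":{"type":"array"},"force":{"type":"number"}},"required":["deltas"]}

```bash
ls; mkdir -p pics
python3 - <<'E'
from plant import r, viewer
import cv2
print(r.observe())
for n in ["scene","top","wrist"]:
    c=viewer.get_calibration(n); print(n,c)
    im=viewer.capture(n); cv2.imwrite(f"pics/{n}0.png",im[:,:,::-1])
E
```

```text
pics
{'t': 0.0, 'q': array([ 1.00950980e+00,  2.07383146e-01,  1.54293053e+00,  7.29862257e-06,
        1.39346142e+00, -1.50494942e-01]), 'joint_vel': array([ 0.00025245,  0.00011049,  0.00112331,  0.00227484, -0.00028267,
        0.00123579]), 'joint_efforts': array([ 9.03397704e-04, -3.70890999e+01, -2.81412327e+01,  6.99715898e-02,
        3.63275909e-02, -1.75442347e-04]), 'ee_pos': array([229.20061184, 526.48846362, 204.32282345]), 'eef_rot': array([-3.13943596e+00, -3.34307319e-04,  2.73079942e+00]), 'force': array([ 0.59931529, -0.27185225, -0.60321808]), 'wrist_torque': array([0.04657995, 0.00411442, 0.02085278]), 'grip_width': 94.11912164420184}
scene {'mtx': array([[482.89650529,   0.        , 281.51421179],
       [  0.        , 482.89650529, 212.7763678 ],
       [  0.        ,   0.        ,   1.        ]]), 'position': array([ 979.71867891, -935.19754155, 1183.66250052]), 'attitude': array([-2.35646961,  0.01618363,  0.46565308])}
top {'mtx': array([[450.96911008,   0.        , 275.67843367],
       [  0.        , 450.96911008, 210.25618856],
       [  0.        ,   0.        ,   1.        ]]), 'position': array([ 419.70568553,   24.41309123, 1249.50554978]), 'attitude': array([-3.10184144, -0.01670079, -1.58207236])}
wrist {'mtx': array([[325.1922621 ,   0.        , 284.85147503],
       [  0.        , 325.1922621 , 206.16867993],
       [  0.        ,   0.        ,   1.        ]]), 'position': array([158.50368423, 557.99081648, 383.7888805 ]), 'attitude': array([2.87098477e+00, 2.04733034e-03, 1.16038498e+00])}
```

View pics/scene0.png

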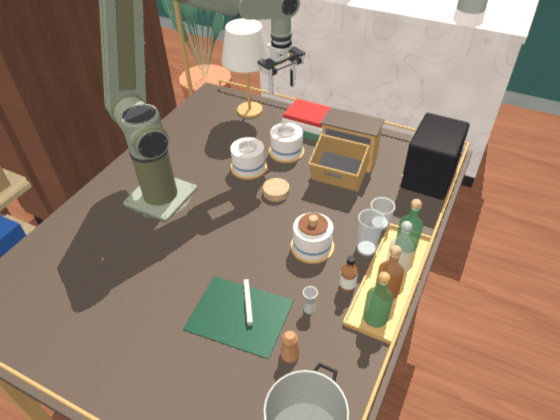

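View pics/top0.png

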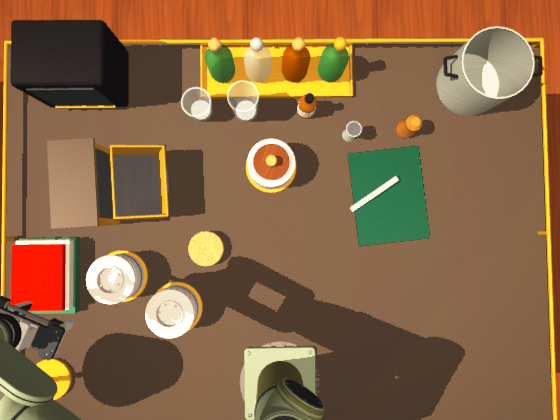

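View pics/wrist0.png

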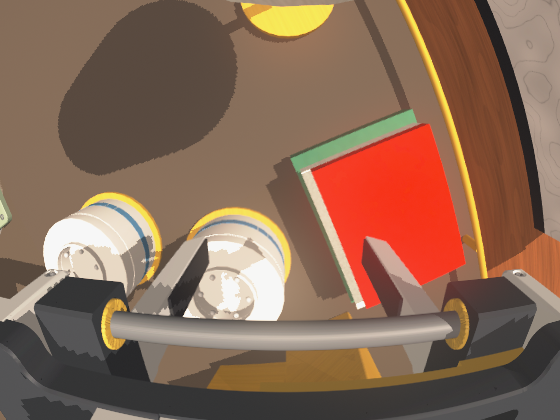

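The scene shows the capped canister at about (313,235), with the mat and key lower left at (245,305). In the top view the canister is at (271,163), the key at (375,193) and the bin at (138,182). Next I'll measure them.

```bash
cat > h.py <<'E'
import numpy as np, cv2
from scipy.spatial.transform import Rotation as R
from plant import r, viewer
def cam(n):
    c=viewer.get_calibration(n); return c['mtx'],np.array(c['position']),R.from_euler('xyz',c['attitude']).as_matrix()
def ray(n,px,c=None):
    K,p,A=c or cam(n); u=(px[0]-K[0,2])/K[0,0]; v=(px[1]-K[1,2])/K[1,1]
    if n=='wrist':
        th=np.hypot(u,v); s=np.sin(th)/max(th,1e-9); d=np.array([u*s,v*s,np.cos(th)])
    else: d=np.array([u,v,1.])
    d=A@d; return p,d/np.linalg.norm(d)
def atz(n,px,z,c=None):
    p,d=ray(n,px,c); return p+d*(z-p[2])/d[2]
def proj(n,X,c=None):
    K,p,A=c or cam(n); x=A.T@(np.asarray(X,float)-p)
    if n=='wrist':
        rr=np.hypot(x[0],x[1]); th=np.arctan2(rr,x[2]); uv=x[:2]/max(rr,1e-9)*th
    else: uv=x[:2]/x[2]
    return np.array([K[0,0]*uv[0]+K[0,2],K[1,1]*uv[1]+K[1,2]])
def tri(a,b):
    A=np.zeros((3,3));B=np.zeros(3)
    for p,d in (a,b):
        M=np.eye(3)-np.outer(d,d);A+=M;B+=M@p
    X=np.linalg.solve(A,B);return X
E
python3 - <<'E'
from h import *
np.set_printoptions(precision=1,suppress=True)
ims={n:viewer.capture(n) for n in("top","scene")}
best={}
for n in ims:
    for t in ["wine_key","key_tip","canister","top","mat","bin","bin_mouth","carafe","jigger","tumbler","coasters","bitters","pepper_pot"]:
        for d in viewer.masks_of(n,t)[:3]:
            ys,xs=np.where(d['pixels'])
            pos=np.array(d['position'])
            print(n,t,round(d['p'],2),pos,len(xs),atz(n,pos,10)[:2], end=' ')
            if len(xs)>5:
                print(cv2.minAreaRect(np.c_[xs,ys].astype(np.float32)), end='')
            print()
            np.save(f'm_{n}_{t}.npy',d['pixels']) if (n,t) not in best else 0
            best.setdefault((n,t),pos)
top=ims["top"]
c=cv2.resize(top[140:250,340:440],None,fx=6,fy=5.4,interpolation=cv2.INTER_CUBIC); 
c=cv2.resize(top[140:250,340:440],(600,660)[:2],interpolation=cv2.INTER_CUBIC)[:600]; cv2.imwrite('pics/key1.png',c[:,:,::-1])
s=cv2.resize(ims["scene"][270:360,180:300],(800,600),interpolation=cv2.INTER_CUBIC); cv2.imwrite('pics/key2.png',s[:,:,::-1])
E
```

```text
top wine_key 0.61 [377.6 192.9] 297 [ 513.8 -279.3] ((373.659423828125, 193.7330322265625), (5.864025115966797, 56.294639587402344), 55.61965560913086)
top key_tip 0.88 [373.5 193.3] 294 [ 512.8 -267.9] ((373.6777038574219, 193.5326385498047), (5.6205549240112305, 54.8997688293457), 55.40771484375)
top canister 0.89 [117.3 278.1] 2616 [288.8 435.9] ((116.3499984741211, 277.0500183105469), (51.54512405395508, 63.245548248291016), 71.56504821777344)
top canister 0.78 [173.  308.5] 2470 [204.6 285.2] ((173.5, 310.0), (51.61879348754883, 58.68986129760742), 45.0)
top canister 0.58 [274.2 179.6] 1070 [553.4   6.3] ((270.5, 165.5), (53.0, 49.0), 90.0)
top top 0.74 [269.4 162.9] 1031 [599.9  19. ] ((270.5, 162.0), (36.0, 35.0), 90.0)
top mat 0.91 [389.1 198.3] 6390 [ 498.5 -310.9] ((387.96099853515625, 195.51498413085938), (95.36933135986328, 72.60060119628906), 83.0189437866211)
top bin 0.98 [139.5 179.6] 4182 [556.9 376. ] ((139.29803466796875, 182.5375518798828), (74.80723571777344, 59.53343963623047), 88.21009063720703)
top bin_mouth 0.6 [136.4 181.5] 4122 [551.8 384.5] ((139.5436401367
[... 2436 characters left out ...]
] ((370.5, 232.0), (46.0, 27.0), 90.0)
scene carafe 0.16 [276.9 188.1] 527 [364.2 210.2] ((276.0, 189.0), (22.0, 26.0), 90.0)
scene jigger 0.57 [310.4 294.8] 253 [ 665.2 -162.7] ((309.5, 299.0), (26.0, 13.0), 90.0)
scene tumbler 0.72 [384.5 205.3] 409 [741.8 292.8] ((385.3461608886719, 209.73077392578125), (30.63657569885254, 21.209938049316406), 60.2551155090332)
scene coasters 0.68 [275.6 187.6] 517 [358.7 210.6] ((276.0, 189.0), (22.0, 26.0), 90.0)
scene bitters 0.81 [349.9 276.6] 470 [745.1 -49.6] ((348.40570068359375, 273.0368957519531), (16.749113082885742, 34.40357971191406), 5.19442892074585)
scene pepper_pot 0.83 [287.9 348.8] 482 [ 682.9 -348.7] ((289.5, 346.0), (30.0, 19.0), 90.0)
```

View pics/key1.png

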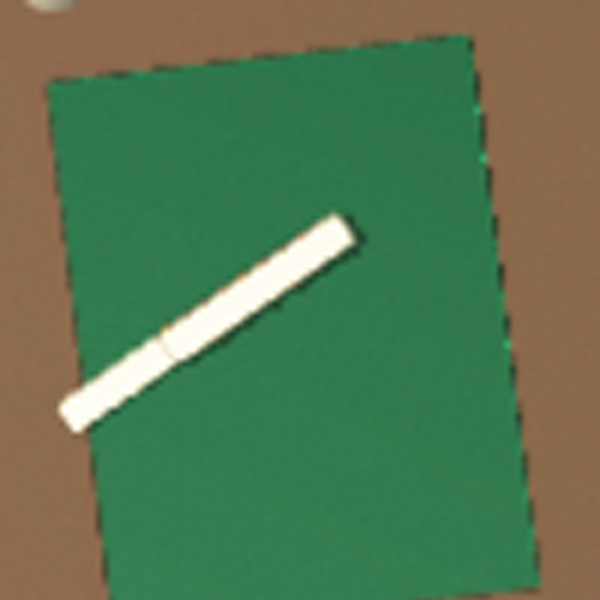

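View pics/key2.png

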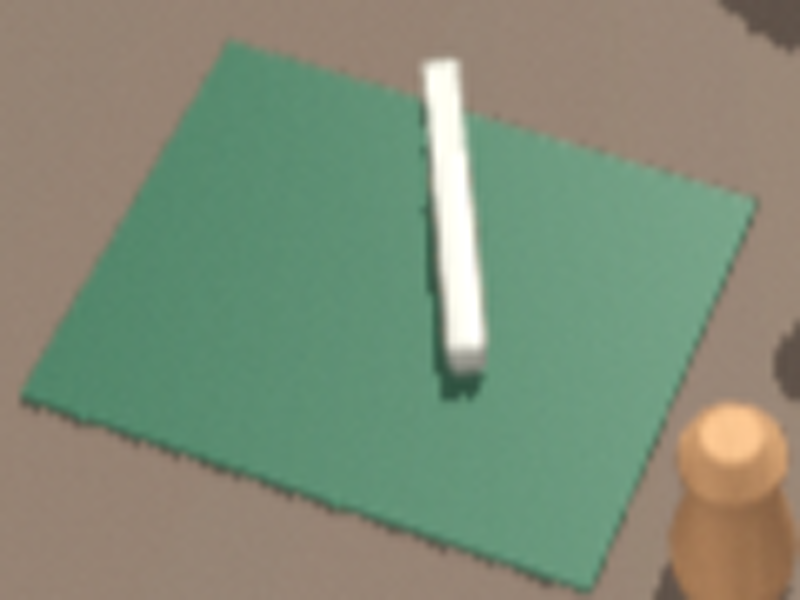

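Key: the blade tip is at about (351.7,209.5) in the top view and the handle's rear end at (397.5,178). Next I'll refine the poses by fitting the model outlines to the masks.

```bash
cat > fit.py <<'E'
from h import *
from scipy.optimize import minimize
np.set_printoptions(precision=1,suppress=True)
C={n:cam(n) for n in("top","scene")}
def circ(x,y,z,rr): a=np.linspace(0,2*np.pi,40,endpoint=False); return np.c_[x+rr*np.cos(a),y+rr*np.sin(a),np.full(40,z)]
def sil(n,parts,S=8):
    m=np.zeros((420*2,560*2),np.uint8)
    for P in parts:
        q=np.array([proj(n,p,C[n]) for p in P])*2+.5
        h=cv2.convexHull(q.astype(np.float32)); cv2.fillConvexPoly(m,np.round(h*16).astype(np.int32),1,shift=4)
    return cv2.resize(m.astype(np.float32),(560,420),interpolation=cv2.INTER_AREA)
def iou(a,b): return np.minimum(a,b).sum()/np.maximum(a,b).sum()
def fit(f,mk,x0,st):
    def cost(p): return -np.mean([iou(sil(n,f(p)),m) for n,m in mk.items()])
    s=np.array([x0]+[np.array(x0)+np.eye(len(x0))[i]*st[i] for i in range(len(x0))],float)
    o=minimize(cost,x0,method='Nelder-Mead',options=dict(initial_simplex=s,xatol=.05,fatol=1e-4)); return o.x,-o.fun
M=lambda n,t: np.load(f'm_{n}_{t}.npy').astype(np.float32)
def box(X,Y,Z): return np.array([[x,y,z] for x in X for y in Y for z in Z],float)
def rot(P,yaw,t): c,s=np.cos(yaw),np.sin(yaw); return np.c_[P[:,0]*c-P[:,1]*s+t[0],P[:,0]*s+P[:,1]*c+t[1],P[:,2]+t[2]]
ft=lambda p:[np.r_[circ(p[0],p[1],103,47),circ(p[0],p[1],109,47)],np.r_[circ(p[0],p[1],109,14),circ(p[0],p[1],135,14)]]
def fk(p): return [rot(box((-50,50),(-8,8),(0,20)),p[2],(p[0],p[1],4)),rot(box((50,105),(-7,7),(8,12)),p[2],(p[0],p[1],4))]
fm=lambda p:[rot(box((-130,130),(-100,100),(0,4)),p[2],(p[0],p[1],0))]
E
cat > f1.py <<'E'
from fit import *
for ns in (["top"],["scene"],["top","scene"]):
    print(ns,'top',fit(ft,{n:M(n,'top') for n in ns},[590,18],[15,15]))
    for a in (2.1,2.1+np.pi):
        print('key',fit(fk,{n:M(n,'wine_key') for n in ns},[515,-283,a],[10,10,.1]))
    print('mat',fit(fm,{n:M(n,'mat') for n in ns},[498,-310,1.57+.1],[10,10,.1]),fit(fm,{n:M(n,'mat') for n in ns},[498,-310,.1],[10,10,.1]))
    print('mat',fit(fm,{n:np.maximum(M(n,'mat'),M(n,'wine_key')) for n in ns},[498,-310,.1],[10,10,.1]))
E
python3 f1.py
```

```text
['top'] top (array([589.2,  17.3]), np.float64(0.9383249878883362))
key (array([ 526.5, -290.4,    2.1]), np.float64(0.819252073764801))
key (array([ 498.4, -245.7,    5.3]), np.float64(0.8057652711868286))
mat (array([ 504.2, -310.5,    2.1]), np.float64(0.6375294923782349)) (array([ 506.3, -310.6,    0.1]), np.float64(0.9314185380935669))
mat (array([ 506.3, -310.4,    0.1]), np.float64(0.9693836569786072))
['scene'] top (array([587.8,  20. ]), np.float64(0.9513330459594727))
key (array([ 524.9, -285.5,    2.2]), np.float64(0.875209391117096))
key (array([ 497.5, -244.7,    5.3]), np.float64(0.8414533734321594))
mat (array([ 503.9, -304.7,    2.1]), np.float64(0.6364992260932922)) (array([ 507.4, -306.4,    0.1]), np.float64(0.9202671051025391))
mat (array([ 507.4, -306.5,    0.1]), np.float64(0.9591773152351379))
['top', 'scene'] top (array([588.6,  18.4]), np.float64(0.9339110851287842))
key (array([ 525.1, -286. ,    2.2]), np.float64(0.8343617916107178))
key (array([ 497.3, -244.3,    5.3]), np.float64(0.8253347277641296))
mat (array([ 506.4, -309.4,    3.2]), np.float64(0.9202762842178345)) (array([ 506.4, -309.5,    0.1]), np.float64(0.9201042056083679))
mat (array([ 506.1, -309.4,    0.1]), np.float64(0.9585398435592651))
```

```bash
cat > mv.py <<'E'
from h import *
import json,os,sys
F='cmd.json'
def load():
    if os.path.exists(F): d=json.load(open(F)); return np.array(d['p']),np.array(d['R'])
    return np.array([229.632,527.159,205.447]),R.from_euler('xyz',[np.pi,0,1.01+.15+np.pi/2]).as_matrix()
def save(p,A): json.dump(dict(p=list(p),R=np.array(A).tolist()),open(F,'w'))
def delta(pt,Rt,base=None):
    p,A=base or load(); return np.r_[A.T@(np.array(pt)-p)/1000,R.from_matrix(A.T@Rt).as_rotvec()]
def down(yaw,pitch=0): # pitch>0 : tool x axis (blade) up
    return R.from_euler('xyz',[np.pi,0,yaw]).as_matrix()@R.from_euler('y',pitch).as_matrix()
def applied(d):  # d: final row as sent
    p,A=load(); d=np.array(d,float); save(p+A@d[:3]*1000, A@R.from_rotvec(d[3:6]).as_matrix())
def check():
    p,A=load(); o=r.observe(); B=R.from_euler('xyz',o['eef_rot']).as_matrix()
    print('t',round(o['t'],2),'cmd',p.round(1),'meas-cmd',(o['ee_pos']-p).round(1),'rot',R.from_matrix(A.T@B).as_rotvec().round(3),'F',o['force'].round(1),'T',o['wrist_torque'].round(2),'w',round(o['grip_width'],1),'q',o['q'].round(2))
E
python3 - <<'E'
from mv import *
np.set_printoptions(precision=4,suppress=True)
a=atz('top',(351.7,209.5),16); b=atz('top',(397.5,178),20); print(a,b,np.arctan2(*(a-b)[1::-1]),np.linalg.norm(a-b))
from fit import *
for ns in (["top"],["scene"],["top","scene"]):
  print(fit(fk,{n:M(n,'wine_key') for n in ns},[515,-283,2.1],[10,10,.1])[0].round(3))
check()
print(delta([525,-287,150],down(2.13)))
E
```

```text
[ 468.3988 -205.5143   16.    ] [ 553.5646 -332.605    20.    ] 2.161184855084215 153.04007798725522
[ 526.5 -290.4    2.1]
[ 524.9 -285.5    2.2]
[ 525.1 -286.     2.2]
t 1.55 cmd [229.6 527.2 205.4] meas-cmd [-0. -0. -0.] rot [ 0.  0. -0.] F [-0.1 -0.1  0.6] T [ 0. -0.  0.] w 94.1 q [ 1.   0.2  1.5 -0.   1.4 -0.1]
[-0.6 -0.6  0.1 -0.  -0.   0.6]
```

Run:
```python
from mv import *
print(delta([525,-287,150],down(2.15)).round(4), delta([525,-287,205],down(2.15)).round(4))
```

```text
[-0.5959 -0.6285  0.0554 -0.     -0.      0.5808] [-5.959e-01 -6.285e-01  4.000e-04 -0.000e+00 -0.000e+00  5.808e-01]
```

>>> servo_tool([
  [-0.596, -0.6285, 0.055, 0, 0, 0.58, 0.05],
  [-0.596, -0.6285, 0.055, 0, 0, 0.58, 0.05],
  [-0.596, -0.6285, 0.055, 0, 0, 0.58, 0.05],
  [-0.596, -0.6285, 0.055, 0, 0, 0.58, 0.05],
  [-0.596, -0.6285, 0.055, 0, 0, 0.58, 0.05],
  [-0.596, -0.6285, 0.055, 0, 0, 0.58, 0.05],
  [-0.596, -0.6285, 0.055, 0, 0, 0.58, 0.05],
  [-0.596, -0.6285, 0.055, 0, 0, 0.58, 0.05],
  [-0.596, -0.6285, 0.055, 0, 0, 0.58, 0.05],
  [-0.596, -0.6285, 0.055, 0, 0, 0.58, 0.05],
  [-0.596, -0.6285, 0.055, 0, 0, 0.58, 0.05],
  [-0.596, -0.6285, 0.055, 0, 0, 0.58, 0.05],
  [-0.596, -0.6285, 0.055, 0, 0, 0.58, 0.05],
  [-0.596, -0.6285, 0.055, 0, 0, 0.58, 0.05],
  [-0.596, -0.6285, 0.055, 0, 0, 0.58, 0.05],
  [-0.596, -0.6285, 0.055, 0, 0, 0.58, 0.05],
  [-0.596, -0.6285, 0.055, 0, 0, 0.58, 0.05],
  [-0.596, -0.6285, 0.055, 0, 0, 0.58, 0.05],
  [-0.596, -0.6285, 0.055, 0, 0, 0.58, 0.05],
  [-0.596, -0.6285, 0.055, 0, 0, 0.58, 0.05],
])

```text
t: 3.55
ee_pos: [524.6, -286.6, 150.0]
eef_rot: [-3.141, -0.002, 2.15]
force: [0.2, 0.6, 0.1]
grip_width: 50.0
```

Run:
```python
from mv import *
applied([-0.596,-0.6285,0.055,0,0,0.58]); check()
c=cam('wrist'); im=viewer.capture('wrist'); cv2.imwrite('pics/w1.png',im[:,:,::-1])
for t in('wine_key','key_tip'):
    for d in viewer.masks_of('wrist',t)[:2]:
        ys,xs=np.where(d['pixels']); print(t,d['p'],d['position'],len(xs),cv2.minAreaRect(np.c_[xs,ys].astype(np.float32)))
```

```text
t 3.55 cmd [ 525.1 -287.1  150.4] meas-cmd [-0.4  0.5 -0.4] rot [0.    0.002 0.001] F [0.2 0.6 0.1] T [-0.07  0.    0.04] w 50.0 q [-0.64  0.3   1.54  0.    1.3  -1.22]
wine_key 0.71 [283.2, 174.0] 2459 ((285.659423828125, 170.02659606933594), (156.08082580566406, 17.067079544067383), 89.34893798828125)
wine_key 0.16 [484.2, 32.7] 6047 ((492.0, 34.0), (68.0, 134.0), 90.0)
key_tip 0.67 [284.4, 173.3] 2442 ((286.0, 170.0), (154.0, 18.0), 90.0)
```

View pics/w1.png

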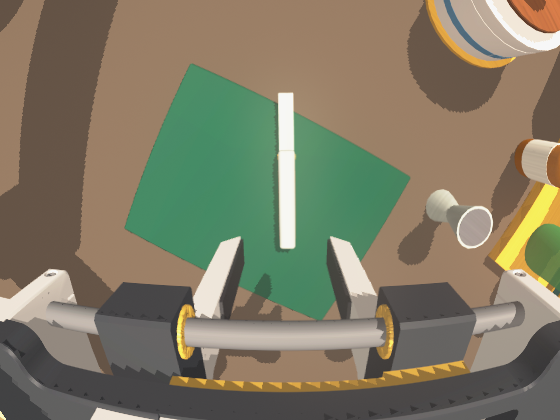

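The wrist view shows the key's tip at (286,93), the handle front at (286,152) and the rear at (287,248). I'll turn these into positions.

Run:
```python
from mv import *
o=np.set_printoptions(precision=1,suppress=True)
c=cam('wrist')
t=atz('wrist',(286,93.5),16,c);f=atz('wrist',(286,152),24,c);b=atz('wrist',(287.5,243),24,c)
print(t,f,b,np.linalg.norm(t-b)); y=np.arctan2(*(t-b)[1::-1]); print('yaw %.3f'%y)
m=[viewer.masks_of('wrist','wine_key')[0]['pixels'].astype(np.float32)]
from fit import *
C['wrist']=c
x,s=fit(fk,{'wrist':m[0]},[525,-287,2.15],[8,8,.05]); print(x,x[2].round(3),s)
K=fk(x); print([proj('wrist',p,c) for p in (K[1][4:])], [proj('wrist',p,c) for p in K[0][:4]])
x=np.array([525,-287,2.15]);
print(delta([525,-287,25],down(2.15)).round(4))
```

```text
[ 470.3 -199.8   16. ] [ 501.  -246.5   24. ] [ 552.6 -322.1   24. ] 147.65841699103763
yaw 2.163
[ 527.3 -286.1    2.2] 2.163 0.9503898620605469
[array([292.4,  92.1]), array([292.5,  91.8]), array([277.8,  92.3]), array([277.7,  91.9])] [array([294. , 241.1]), array([294.5, 248.3]), array([279.1, 241.3]), array([278.8, 248.5])]
[ 0.  -0.   0.1 -0.  -0.   0. ]
```

Run:
```python
from mv import *
print(delta([527.3,-286.1,7],down(2.163)).round(4).tolist())
```

```text
[-0.0004, 0.0024, 0.1434, -0.0, -0.0, -0.0122]
```

>>> servo_tool([
  [0, 0.0024, 0.045, 0, 0, -0.012, 0.05],
  [0, 0.0024, 0.09, 0, 0, -0.012, 0.05],
  [0, 0.0024, 0.12, 0, 0, -0.012, 0.05],
  [0, 0.0024, 0.135, 0, 0, -0.012, 0.05],
  [0, 0.0024, 0.143, 0, 0, -0.012, 0.05],
  [0, 0.0024, 0.143, 0, 0, -0.012, 0.03],
  [0, 0.0024, 0.143, 0, 0, -0.012, 0.0],
  [0, 0.0024, 0.143, 0, 0, -0.012, 0.0],
  [0, 0.0024, 0.143, 0, 0, -0.012, 0.0],
  [0, 0.0024, 0.143, 0, 0, -0.012, 0.0],
  [0, 0.0024, 0.143, 0, 0, -0.012, 0.0],
], force=55)

```text
t: 4.85
ee_pos: [527.8, -286.4, 8.7]
eef_rot: [3.141, 0.002, 2.163]
force: [-0.5, 0.6, 5.4]
grip_width: 15.8
```

Run:
```python
from mv import *
applied([0,0.0024,0.143,0,0,-0.012]); check()
```

```text
t 4.85 cmd [ 527.1 -285.7    7.4] meas-cmd [ 0.7 -0.7  1.2] rot [-0.001 -0.002  0.   ] F [-0.5  0.6  5.4] T [0.01 0.19 0.  ] w 15.8 q [-0.64  0.48  1.62 -0.    1.04 -1.23]
```

Run:
```python
from mv import *
p,A=load()
print(delta([491.3,-133.1,112],down(1.0)).round(4).tolist())
```

```text
[0.1466, 0.0555, -0.1046, -0.0, -0.0, 1.1628]
```

>>> servo_tool([
  [0, 0, -0.02, 0, 0, 0, 0],
  [0, 0, -0.05, 0, 0, 0, 0],
  [0.025, 0.01, -0.1046, 0, 0, 0.13, 0],
  [0.05, 0.02, -0.1046, 0, 0, 0.26, 0],
  [0.075, 0.03, -0.1046, 0, 0, 0.39, 0],
  [0.1, 0.04, -0.1046, 0, 0, 0.52, 0],
  [0.125, 0.05, -0.1046, 0, 0, 0.65, 0],
  [0.1466, 0.0555, -0.1046, 0, 0, 0.78, 0],
  [0.1466, 0.0555, -0.1046, 0, 0, 0.91, 0],
  [0.1466, 0.0555, -0.1046, 0, 0, 1.04, 0],
  [0.1466, 0.0555, -0.1046, 0, 0, 1.163, 0],
  [0.1466, 0.0555, -0.1046, 0, 0, 1.163, 0],
  [0.1466, 0.0555, -0.1046, 0, 0, 1.163, 0],
])

```text
t: 6.15
ee_pos: [491.0, -133.0, 111.8]
eef_rot: [-3.141, 0.0, 1.002]
force: [-0.2, -1.1, -0.4]
grip_width: 15.6
```

Run:
```python
from mv import *
applied([0.1466,0.0555,-0.1046,0,0,1.163]); check()
for n in('wrist','top','scene'):
    im=viewer.capture(n); cv2.imwrite(f'pics/a_{n}.png',im[:,:,::-1])
    np.save(f'im_{n}.npy',im)
    if n=='wrist':
        for t in ('wine_key','top','canister'):
            D=viewer.masks_of(n,t)
            print(t,[(d['p'],d['position']) for d in D[:2]])
            if D: np.save(f'm_wrist_{t}.npy',D[0]['pixels'])
im=np.load('im_scene.npy')[180:330,180:380]; cv2.imwrite('pics/a_s2.png',cv2.resize(im,(800,600),interpolation=cv2.INTER_CUBIC)[:,:,::-1])
```

```text
t 6.15 cmd [ 491.3 -133.1  112. ] meas-cmd [-0.3  0.1 -0.2] rot [ 0.001 -0.    -0.002] F [-0.2 -1.1 -0.4] T [-0.02  0.08 -0.02] w 15.6 q [-0.43  0.17  1.8   0.    1.18  0.13]
wine_key [(0.92, [283.2, 197.5])]
top [(0.93, [288.1, 8.8]), (0.47, [537.4, 267.4])]
canister [(0.85, [288.2, 40.7])]
```

View pics/a_wrist.png

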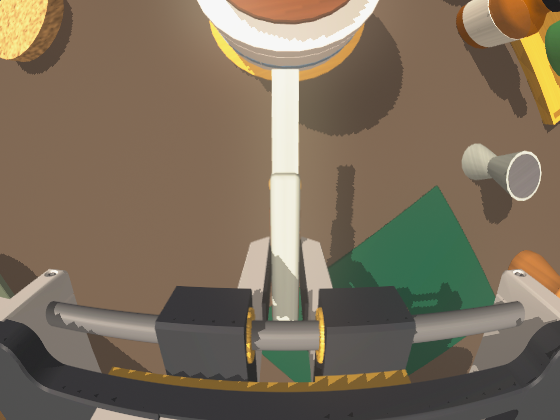

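View pics/a_s2.png

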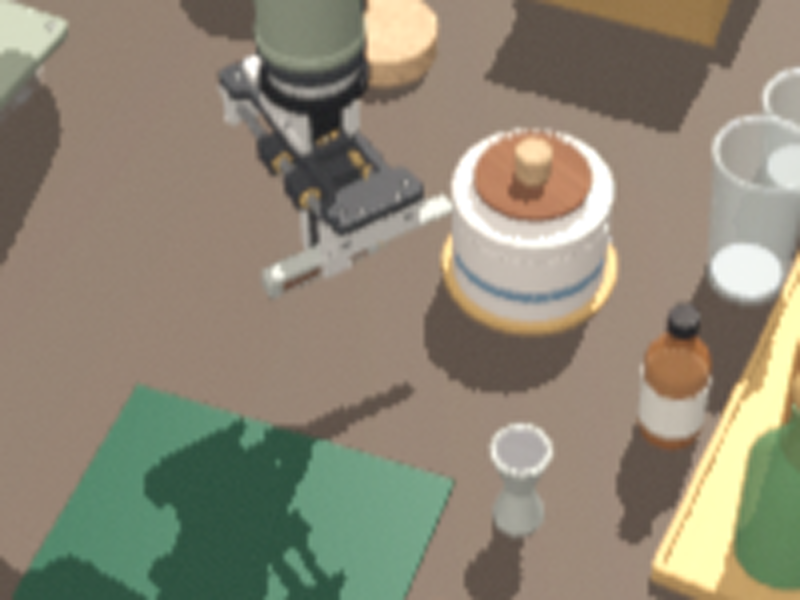

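The wrist view shows the blade, with its tip at (285,69), pointing straight at the canister. Next I'll check the canister's height and the key's height and pitch in the hand.

```bash
python3 - <<'E'
from mv import *
from fit import *
np.set_printoptions(precision=3,suppress=True)
ft3=lambda p:[np.r_[circ(p[0],p[1],p[2],47),circ(p[0],p[1],p[2]+6,47)],np.r_[circ(p[0],p[1],p[2]+6,14),circ(p[0],p[1],p[2]+32,14)]]
print('top z free',fit(ft3,{n:M(n,'top') for n in('top','scene')},[588,18,103],[8,8,8]))
mk={}
for n in('top','scene'):
    for d in viewer.masks_of(n,'wine_key')[:2]:
        ys,xs=np.where(d['pixels']); print(n,d['p'],d['position'],len(xs),xs.min(),xs.max(),ys.min(),ys.max())
for n in ('top','scene'):
    for t in ('top',):
        D=viewer.masks_of(n,t); mk[n]=D[0]['pixels'].astype(np.float32); print(n,D[0]['p'],D[0]['position'])
print('top z free new',fit(ft3,mk,[588,18,103],[8,8,8]), fit(ft,mk,[588,18],[8,8]))
# predicted pixel of tip for key pose
c=cam('wrist')
for z in (115,117.5,120):
    P=np.array([491.3,-133.1,0])+np.array([105*np.cos(1),105*np.sin(1),z]); print(z,[proj(n,P,cam(n)) for n in('wrist','top','scene')])
b=np.array([491.3,-133.1,0])+np.array([-50*np.cos(1),-50*np.sin(1),117.5]);print('back',[proj(n,b) for n in('wrist','top','scene')])
E
python3 - <<'E'
import numpy as np,cv2
a=np.load('im_top.npy')[150:270,230:350]; cv2.imwrite('pics/a_t2.png',cv2.resize(a,(600,600),interpolation=cv2.INTER_CUBIC)[:,:,::-1])
E
```

```text
top z free (array([588.777,  17.952, 104.857]), np.float64(0.940973162651062))
top 0.61 [311.1, 185.0] 116 297 318 178 193
top 0.39 [267.2, 177.8] 1063 246 295 139 192
scene 0.72 [253.1, 246.4] 205 245 292 229 253
scene 0.58 [288.9, 348.4] 445 280 298 332 361Traceback (most recent call last):
  File "<stdin>", line 12, in <module>
IndexError: list index out of range
```

View pics/a_t2.png

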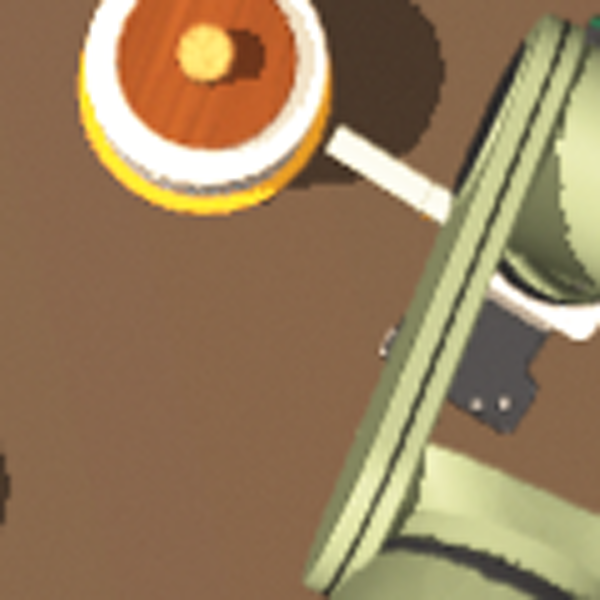

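Run:
```python
from mv import *
np.set_printoptions(precision=1,suppress=True)
for z in (115,117.5,120):
    P=np.array([491.3,-133.1,0])+np.array([105*np.cos(1),105*np.sin(1),z]); print(z,[proj(n,P,cam(n)) for n in('wrist','top','scene')])
b=np.array([491.3,-133.1,0])+np.array([-50*np.cos(1),-50*np.sin(1),117.5]);print('back',[proj(n,b) for n in('wrist','top','scene')])
print(tri(ray('top',(297.6,178)),ray('scene',(291.3,231.7))))
print(tri(ray('wrist',(285.5,69)),ray('scene',(291.3,231.7))), tri(ray('wrist',(285.5,69)),ray('top',(297.6,178))))
```

```text
115 [array([284.1,  68.9]), array([295. , 177.1]), array([291.9, 231.1])]
117.5 [array([284.1,  68.2]), array([295., 177.]), array([291.9, 230.6])]
120 [array([284.1,  67.5]), array([295.1, 176.8]), array([291.9, 230. ])]
back [array([284.2, 324.6]), array([347.2, 209.6]), array([246.3, 251.1])]
[546.8 -50.4 117.2]
[547.7 -45.7 113.7] [544.3 -49.2 144.1]
```

>>> servo_tool([
  [0.02, 0, 0, 0, 0, 0, 0],
  [0.02, 0, 0.01, 0, 0, 0, 0],
  [0.02, 0, 0.016, 0, 0, 0, 0],
  [0.02, 0, 0.017, 0, 0, 0, 0],
  [0.02, 0, 0.017, 0, 0, 0, 0],
])

```text
t: 7.1
ee_pos: [501.3, -116.5, 94.3]
eef_rot: [-3.14, 0.001, 0.999]
force: [0.6, -0.2, -0.7]
grip_width: 15.2
```

>>> servo_tool([
  [0, 0, 0.001, 0, 0, 0, 0],
  [0, 0, 0.001, 0, 0, 0, 0],
])

```text
t: 7.3
ee_pos: [502.1, -116.6, 94.2]
eef_rot: [3.141, 0.0, 0.999]
force: [-0.4, 0.6, -0.6]
grip_width: 15.5
```

>>> servo_tool([
  [0, 0, 0.001, 0, 0, 0, 0],
  [0, 0, 0.001, 0, 0, 0, 0],
])

```text
t: 7.5
ee_pos: [502.1, -116.4, 93.1]
eef_rot: [3.141, 0.0, 1.0]
force: [-0.4, -0.1, -1.0]
grip_width: 15.6
```

>>> servo_tool([
  [0, 0, 0.001, 0, 0, 0, 0],
  [0, 0, 0.001, 0, 0, 0, 0],
])

```text
t: 7.7
ee_pos: [502.0, -116.3, 92.0]
eef_rot: [-3.141, 0.0, 1.0]
force: [-0.1, 0.6, -2.4]
grip_width: 15.3
```

>>> servo_tool([
  [0, 0, 0.001, 0, 0, 0, 0],
  [0, 0, 0.001, 0, 0, 0, 0],
])

```text
t: 7.9
ee_pos: [502.2, -116.3, 91.1]
eef_rot: [3.141, -0.0, 1.0]
force: [0.8, -0.1, -0.2]
grip_width: 15.1
```

>>> servo_tool([
  [0, 0, 0.001, 0, 0, 0, 0],
  [0, 0, 0.001, 0, 0, 0, 0],
])

```text
t: 8.1
ee_pos: [502.3, -116.4, 90.4]
eef_rot: [3.141, -0.0, 1.0]
force: [-0.5, -0.4, 0.9]
grip_width: 15.5
```

>>> servo_tool([
  [0, 0, 0.001, 0, 0, 0, 0],
  [0, 0, 0.001, 0, 0, 0, 0],
])

```text
t: 8.3
ee_pos: [502.5, -116.5, 89.5]
eef_rot: [3.141, -0.0, 1.0]
force: [-1.5, -0.0, 3.5]
grip_width: 15.5
```

>>> servo_tool([
  [0, 0, 0.001, 0, 0, 0, 0],
  [0, 0, 0.001, 0, 0, 0, 0],
])

```text
t: 8.5
ee_pos: [502.5, -116.6, 88.4]
eef_rot: [3.141, -0.0, 1.0]
force: [-0.6, -2.2, 5.3]
grip_width: 15.9
```

Run:
```python
from mv import *
applied([0.02,0,0.017,0,0,0]); applied([0,0,.007,0,0,0]); check()
for n in('wrist','scene'):
    im=viewer.capture(n); np.save(f'im_{n}.npy',im)
    if n=='wrist': cv2.imwrite('pics/b_w.png',cv2.resize(im[0:140,190:380],(800,590),interpolation=cv2.INTER_CUBIC)[:,:,::-1])
    else: cv2.imwrite('pics/b_s.png',cv2.resize(im[200:275,240:340],(800,600),interpolation=cv2.INTER_CUBIC)[:,:,::-1])
```

```text
t 8.5 cmd [ 502.1 -116.3   88. ] meas-cmd [ 0.3 -0.3  0.4] rot [-0.001  0.     0.   ] F [-0.6 -2.2  5.3] T [0.11 0.17 0.11] w 15.9 q [-0.4   0.21  1.8  -0.    1.13  0.18]
```

View pics/b_s.png

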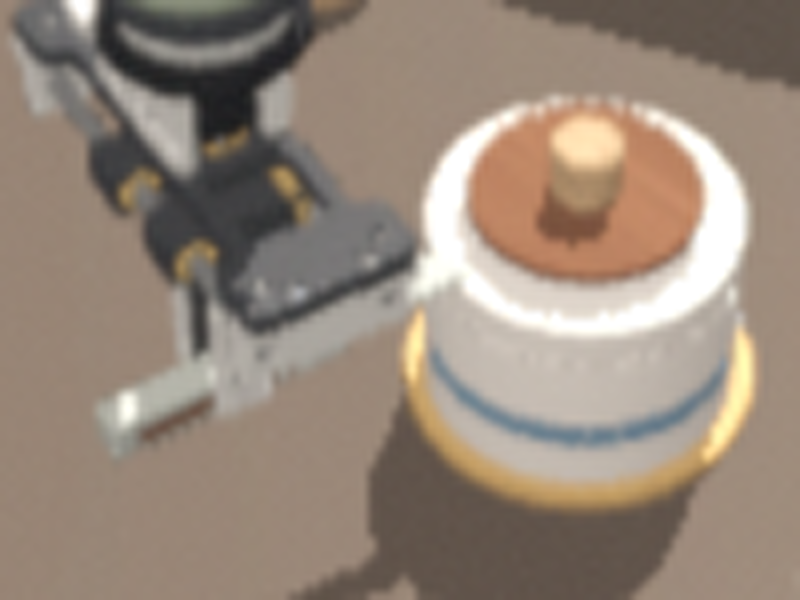

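View pics/b_w.png

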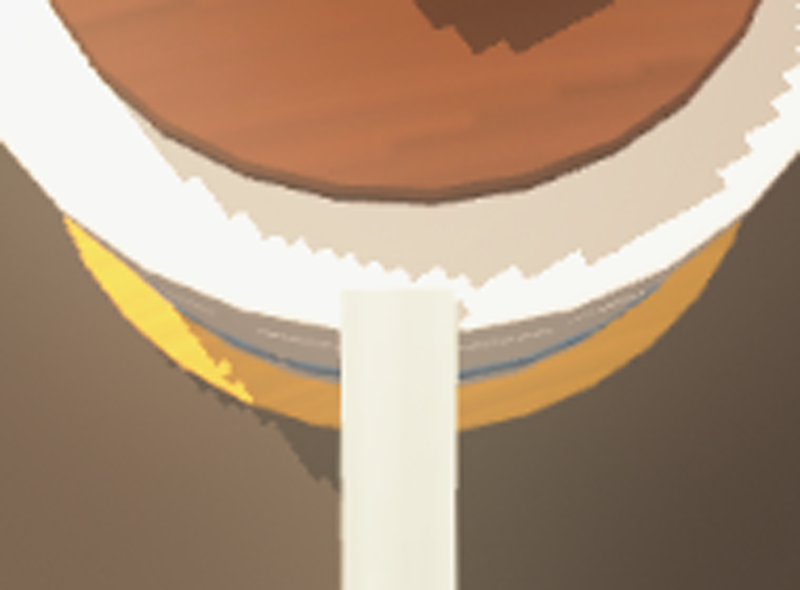

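Run:
```python
from mv import *
np.set_printoptions(precision=1,suppress=True)
c=cam('wrist');d=np.array([np.cos(1),np.sin(1)]);n=np.array([-d[1],d[0]])
for nm,px,z in(('tip',(284.8,68.9),99),('ledge',(285,78),95),('rimlow',(291,48.3),103),('rimup',(291,45.7),109),('bladeL',(271.2,90),99),('bladeR',(298.6,90),99)):
    X=atz('wrist',px,z,c)[:2]-np.array([588.5,18.5]); print(nm,X@d,X@n)
```

```text
tip -56.29973774401227 -0.8927934893731382
ledge -60.61577649593844 -1.0009260642168112
rimlow -46.10257997547768 -3.978798833916268
rimup -46.07975894976633 -3.8621940268554074
bladeL -67.37465586054944 6.043690960130941
bladeR -67.37209362224647 -7.933139355503123
```

>>> servo_tool([
  [0, 0, -0.002, 0, 0, 0, 0],
  [0, 0, -0.0042, 0, 0, 0, 0],
  [0.003, 0, -0.0042, 0, 0, 0, 0],
  [0.006, 0, -0.0042, 0, 0, 0, 0],
  [0.009, 0, -0.0042, 0, 0, 0, 0],
  [0.011, 0, -0.0042, 0, 0, 0, 0],
  [0.011, 0, -0.0042, 0, 0, 0, 0],
])

```text
t: 9.3
ee_pos: [508.1, -106.6, 92.1]
eef_rot: [-3.141, 0.0, 1.0]
force: [-1.4, 0.1, -1.3]
grip_width: 15.7
```

>>> servo_tool([
  [0.002, 0, 0, 0, 0, 0, 0],
  [0.004, 0, 0, 0, 0, 0, 0],
  [0.0055, 0, 0, 0, 0, 0, 0],
  [0.0055, 0, 0, 0, 0, 0, 0],
])

```text
t: 9.7
ee_pos: [511.1, -102.3, 92.3]
eef_rot: [3.142, -0.0, 1.0]
force: [0.2, -0.7, -1.4]
grip_width: 15.3
```

Run:
```python
from mv import *
applied([0.011,0,-0.0042,0,0,0]); applied([0.0055,0,0,0,0,0]); check()
for n in('wrist',):
    im=viewer.capture(n); np.save(f'im_{n}.npy',im)
    cv2.imwrite('pics/c_w.png',cv2.resize(im[0:140,190:380],(800,590),interpolation=cv2.INTER_CUBIC)[:,:,::-1])
```

```text
t 9.7 cmd [ 511.  -102.4   92.2] meas-cmd [0.1 0.1 0. ] rot [-0.  0. -0.] F [ 0.2 -0.7 -1.4] T [-0.08  0.09  0.07] w 15.3 q [-0.36  0.22  1.78  0.    1.14  0.21]
```

View pics/c_w.png

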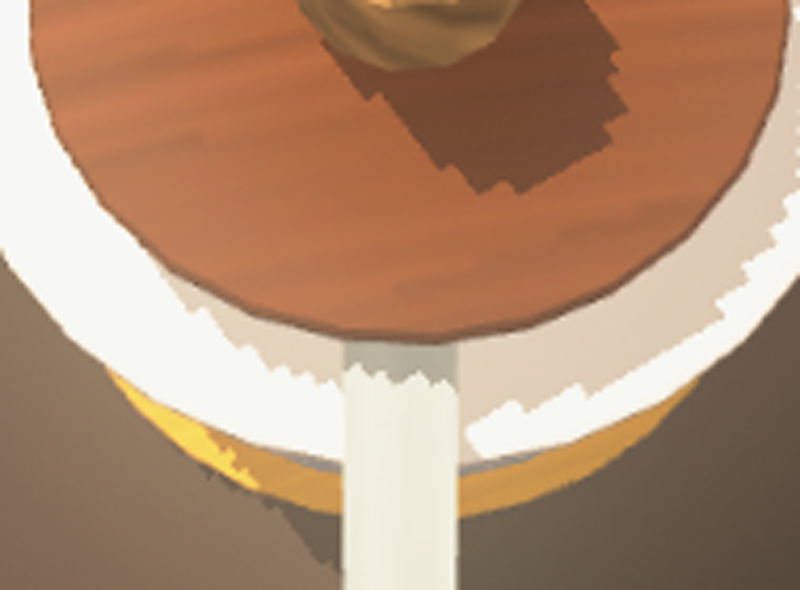

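>>> servo_tool([
  [0.001, 0, 0.0042, 0, 0.05, 0, 0],
  [0.002, 0, 0.0084, 0, 0.1, 0, 0],
  [0.003, 0, 0.0125, 0, 0.15, 0, 0],
  [0.004, 0, 0.0166, 0, 0.2, 0, 0],
  [0.004, 0, 0.0166, 0, 0.2, 0, 0],
], force=60)

```text
t: 10.25
ee_pos: [512.2, -99.8, 74.8]
eef_rot: [-3.14, -0.2, 0.997]
force: [-0.1, -0.8, -2.0]
grip_width: 15.5
```

Run:
```python
from mv import *
applied([0.004,0,0.0166,0,0.2,0]); check()
for n in('wrist','scene'):
    im=viewer.capture(n)
    a=im[0:140,190:380] if n=='wrist' else im[200:275,240:340]
    cv2.imwrite(f'pics/d_{n}.png',cv2.resize(a,(800,590),interpolation=cv2.INTER_CUBIC)[:,:,::-1])
```

```text
t 10.25 cmd [513.2 -99.   75.6] meas-cmd [-1.  -0.8 -0.8] rot [ 0.001 -0.     0.003] F [-0.1 -0.8 -2. ] T [-0.37  0.32 -0.07] w 15.5 q [-0.49  0.21  1.85  0.23  1.08 -0.03]
```

View pics/d_wrist.png

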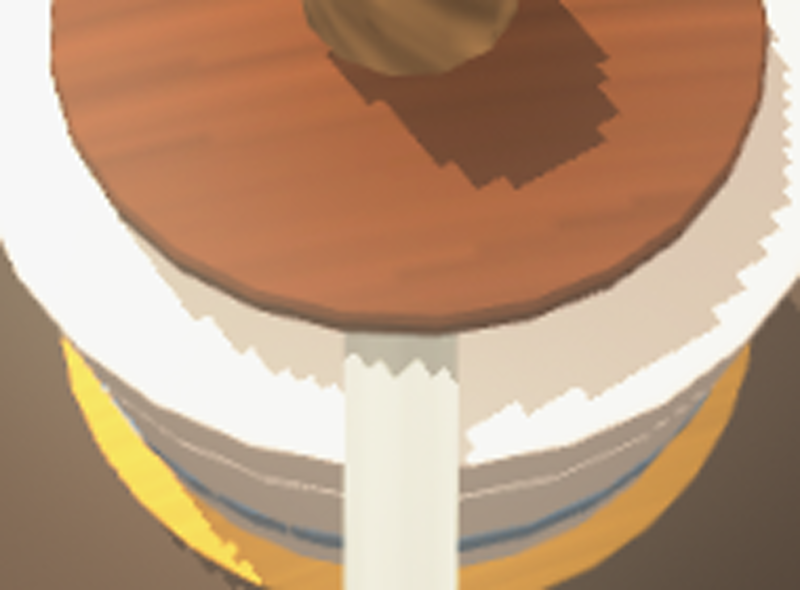

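View pics/d_scene.png

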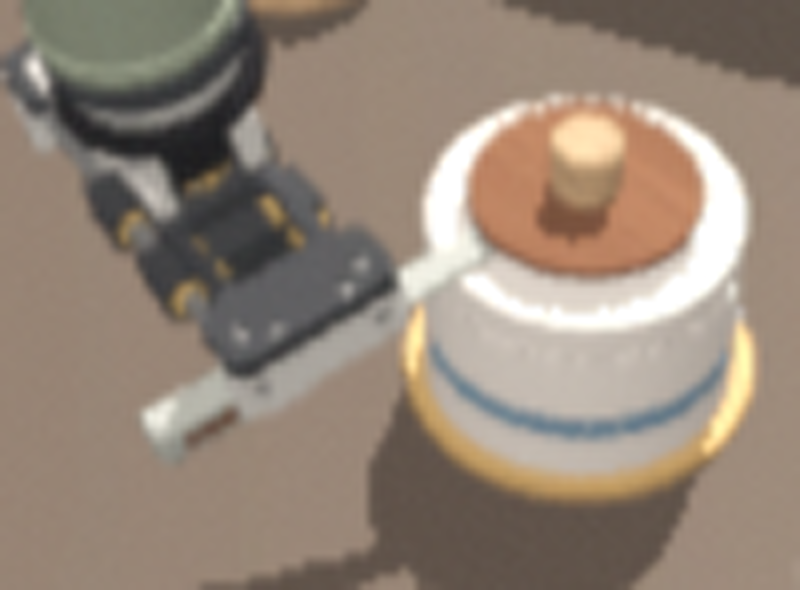

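Run:
```python
import numpy as np
D=lambda t:np.array([84-84*np.cos(t)+4.8*np.sin(t),4.8-84*np.sin(t)-4.8*np.cos(t)])
c,s=np.cos(.2),np.sin(.2)
for t in(.25,.3,.35,.4,.45,.5):
    d=D(t)-D(.2); x=np.array([c,s]); z=np.array([s,-c]); print(t,(d@x).round(1),(d@z).round(1))
```

```text
0.25 0.3 4.2
0.3 0.9 8.4
0.35 1.7 12.5
0.4 2.6 16.6
0.45 3.8 20.6
0.5 5.2 24.6
```

>>> servo_tool([
  [0.0003, 0, 0.0042, 0, 0.05, 0, 0],
  [0.0009, 0, 0.0084, 0, 0.1, 0, 0],
  [0.0009, 0, 0.0084, 0, 0.1, 0, 0],
])

```text
t: 10.65
ee_pos: [513.9, -97.7, 67.1]
eef_rot: [-3.141, -0.298, 0.999]
force: [-1.4, -4.0, -1.5]
grip_width: 15.4
```

Run:
```python
from mv import *
applied([0.0009,0,0.0084,0,0.1,0]); check()
for n in('wrist','scene'):
    im=viewer.capture(n)
    a=im[0:140,190:380] if n=='wrist' else im[200:275,240:340]
    cv2.imwrite(f'pics/e_{n}.png',cv2.resize(a,(800,590),interpolation=cv2.INTER_CUBIC)[:,:,::-1])
```

```text
t 10.65 cmd [514.6 -96.9  67.6] meas-cmd [-0.7 -0.8 -0.5] rot [ 0.    -0.002  0.001] F [-1.4 -4.  -1.5] T [-0.92  0.6   0.  ] w 15.4 q [-0.55  0.23  1.87  0.34  1.07 -0.15]
```

View pics/e_scene.png

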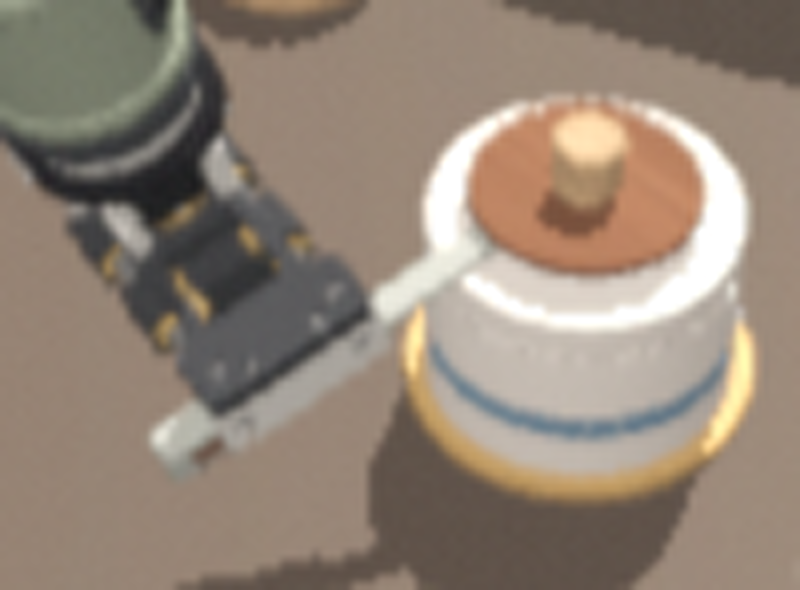

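View pics/e_wrist.png

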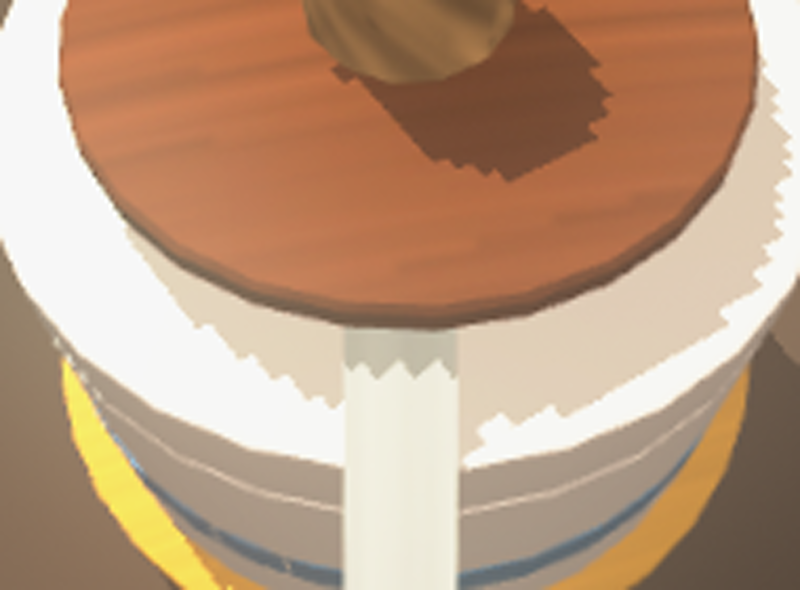

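>>> servo_tool([
  [0.0003, 0, 0.0042, 0, 0.05, 0, 0],
  [0.0009, 0, 0.0084, 0, 0.1, 0, 0],
  [0.0009, 0, 0.0084, 0, 0.1, 0, 0],
])

```text
t: 11.05
ee_pos: [516.0, -94.5, 59.4]
eef_rot: [-3.141, -0.399, 0.999]
force: [-2.7, -3.5, -1.7]
grip_width: 15.3
```

Run:
```python
from mv import *
applied([0.0009,0,0.0084,0,0.1,0]); check()
for n in('wrist','scene'):
    im=viewer.capture(n)
    a=im[0:140,190:380] if n=='wrist' else im[200:275,240:340]
    cv2.imwrite(f'pics/f_{n}.png',cv2.resize(a,(800,590),interpolation=cv2.INTER_CUBIC)[:,:,::-1])
```

```text
t 11.05 cmd [516.4 -94.1  59.8] meas-cmd [-0.4 -0.4 -0.4] rot [ 0.001 -0.001  0.001] F [-2.7 -3.5 -1.7] T [-0.78  0.61  0.03] w 15.3 q [-0.61  0.25  1.89  0.46  1.07 -0.28]
```

View pics/f_scene.png

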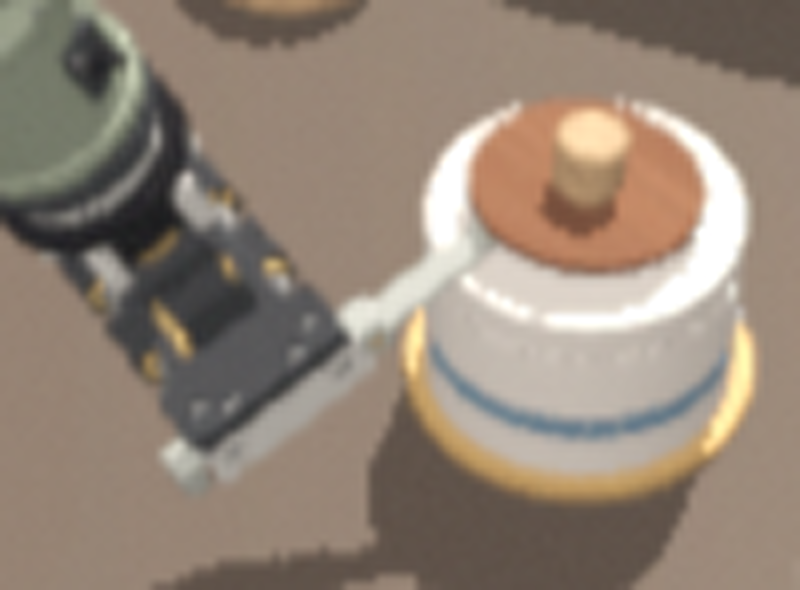

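View pics/f_wrist.png

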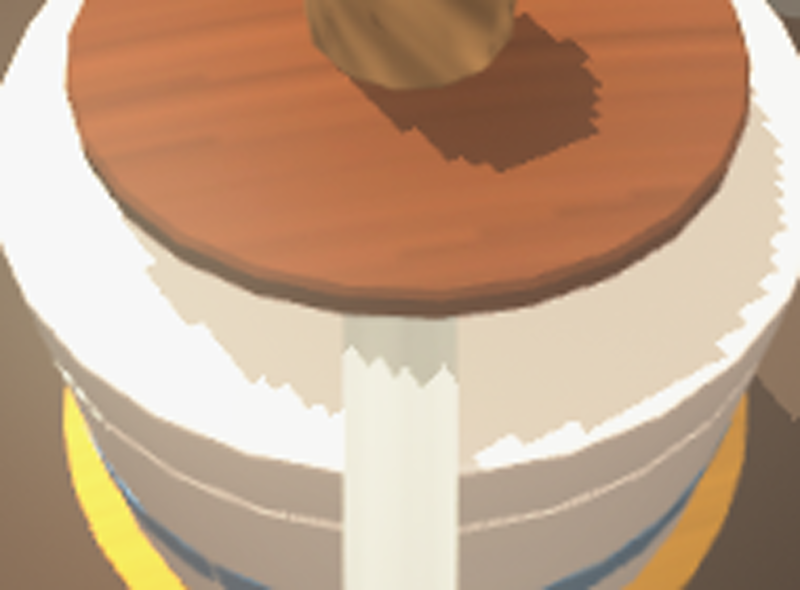

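The near rim is rising and the knob leans away, so the top is tilting. I'll keep going.

>>> servo_tool([
  [0.0003, 0, 0.0042, 0, 0.05, 0, 0],
  [0.0009, 0, 0.0084, 0, 0.1, 0, 0],
  [0.0009, 0, 0.0084, 0, 0.1, 0, 0],
])

```text
t: 11.45
ee_pos: [519.0, -90.3, 52.7]
eef_rot: [-3.141, -0.501, 0.998]
force: [-1.9, -1.0, 0.5]
grip_width: 15.5
```

Run:
```python
from mv import *
applied([0.0009,0,0.0084,0,0.1,0]); check()
for n in('wrist','scene'):
    im=viewer.capture(n)
    a=im[0:140,190:380] if n=='wrist' else im[200:275,240:340]
    cv2.imwrite(f'pics/g_{n}.png',cv2.resize(a,(800,590),interpolation=cv2.INTER_CUBIC)[:,:,::-1])
```

```text
t 11.45 cmd [518.6 -90.6  52.4] meas-cmd [0.4 0.3 0.2] rot [0.    0.001 0.001] F [-1.9 -1.   0.5] T [-0.22  0.27 -0.03] w 15.5 q [-0.67  0.28  1.91  0.57  1.08 -0.4 ]
```

View pics/g_scene.png

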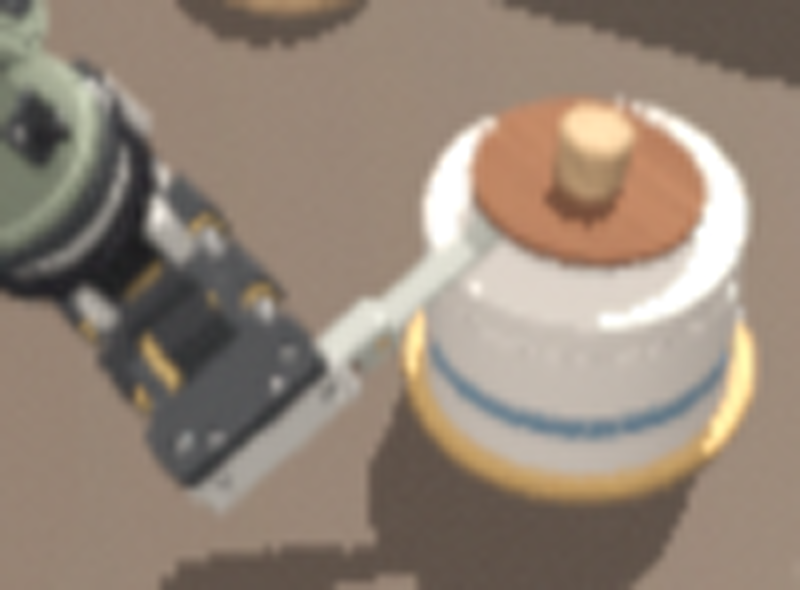

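View pics/g_wrist.png

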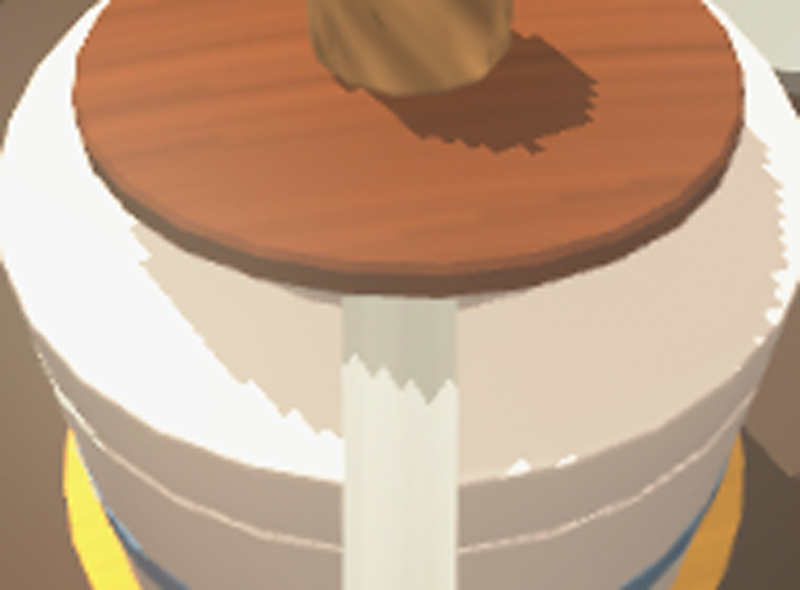

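```bash
cat > ft5.py <<'E'
from mv import *
from fit import *
np.set_printoptions(precision=3,suppress=True)
def f5(p):
    # p x,y,z, rotvec x,y
    Q=R.from_rotvec([p[3],p[4],0]).as_matrix()
    o=np.array(p[:3]); T=lambda P:(P@Q.T)+o
    return [T(np.r_[circ(0,0,0,47),circ(0,0,6,47)]),T(np.r_[circ(0,0,6,14),circ(0,0,32,14)])]
def top_now(ns=('scene','wrist','top'),x0=(588,17,107,.05,-.05)):
    mk={}
    for n in ns:
        C[n]=cam(n); viewer.capture(n)
        D=viewer.masks_of(n,'top'); D=[d for d in D if d['pixels'].sum()>200]
        if D: mk[n]=D[0]['pixels'].astype(np.float32); print(n,round(D[0]['p'],2),np.array(D[0]['position']),D[0]['pixels'].sum())
    x,s=fit(f5,mk,list(x0),[5,5,5,.1,.1]); x,s=fit(f5,mk,x,[3,3,3,.05,.05]); print(x,s,'tilt',np.hypot(x[3],x[4])); return x
if __name__=='__main__':
    print('at start (scene+top masks):',fit(f5,{n:M(n,'top') for n in('top','scene')},[588,17,107,.05,-.05],[5,5,5,.1,.1]))
    top_now()
E
python3 ft5.py
```

```text
at start (scene+top masks): (array([589.098,  16.88 , 106.388,  -0.035,  -0.052]), np.float64(0.9474033117294312))
scene 0.76 [314.2 222.1] 488
wrist 0.75 [288.2  31.8] 9620
top 0.79 [270.7 160.4] 1043
[589.867  16.641 109.226  -0.171   0.049] 0.9440974593162537 tilt 0.17793668001213425
```

>>> servo_tool([
  [0.0003, 0, 0.0035, 0, 0.05, 0, 0],
  [0.0006, 0, 0.006, 0, 0.1, 0, 0],
  [0.0006, 0, 0.006, 0, 0.1, 0, 0],
  [0.0006, 0, 0.006, 0, 0.1, 0, 0],
])

```text
t: 12.25
ee_pos: [520.3, -87.8, 47.3]
eef_rot: [-3.141, -0.599, 0.999]
force: [0.4, 0.4, -0.8]
grip_width: 15.6
```

Run:
```python
from ft5 import *
applied([0.0006,0,0.006,0,0.1,0]); check()
top_now()
for n in('wrist','scene'):
    im=viewer.capture(n)
    a=im[0:140,190:380] if n=='wrist' else im[200:275,240:340]
    cv2.imwrite(f'pics/h_{n}.png',cv2.resize(a,(800,590),interpolation=cv2.INTER_CUBIC)[:,:,::-1])
```

```text
t 12.25 cmd [520.4 -87.8  47.5] meas-cmd [-0.1 -0.  -0.1] rot [ 0.    -0.001  0.001] F [ 0.4  0.4 -0.8] T [-0.4   0.29 -0.06] w 15.6 q [-0.72  0.32  1.92  0.67  1.11 -0.52]
scene 0.65 [310.9 222.5] 524
wrist 0.97 [288.4  33.5] 8874
top 0.83 [268.8 160.9] 1019
[589.056  18.005 108.592  -0.143   0.117] 0.9498839378356934 tilt 0.1843911635242029
```

View pics/h_scene.png

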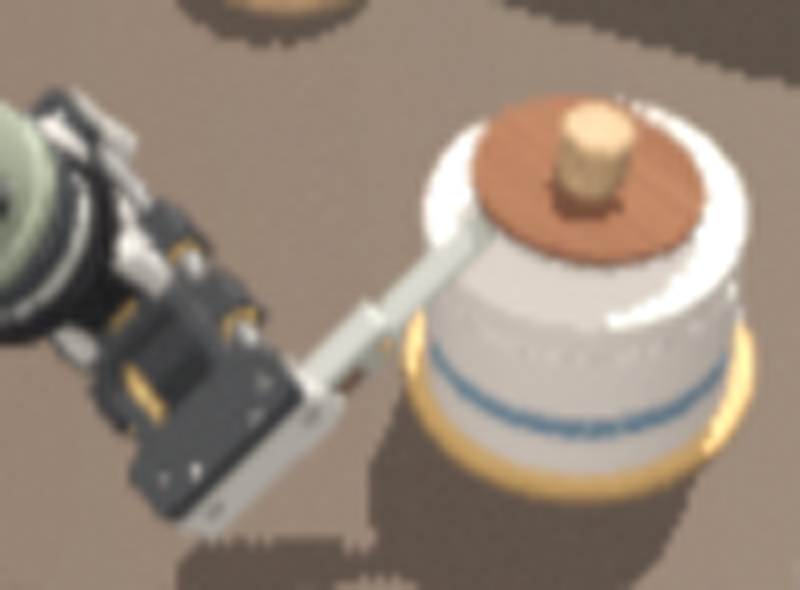

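View pics/h_wrist.png

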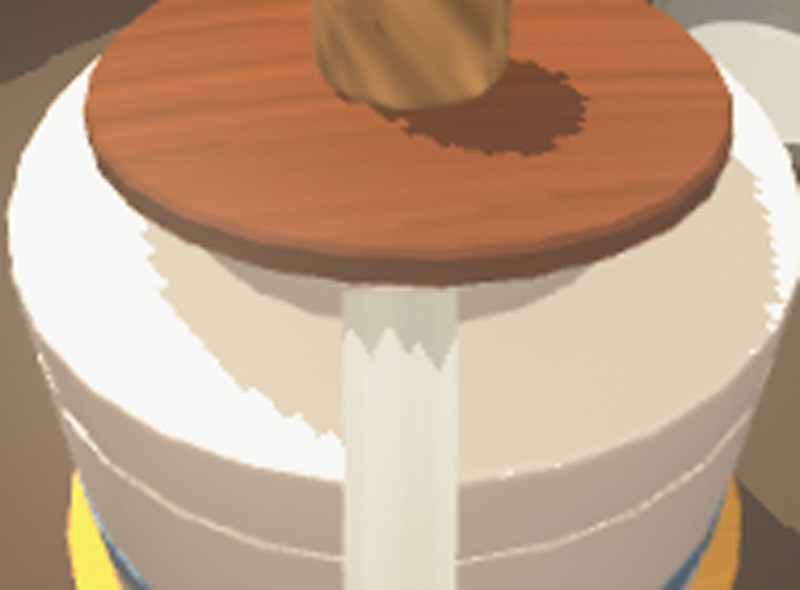

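>>> servo_tool([
  [-0.004, 0, -0.0006, 0, 0, 0, 0],
  [-0.01, 0, -0.0015, 0, 0, 0, 0],
  [-0.02, 0, -0.003, 0, 0, 0, 0],
  [-0.035, 0, -0.005, 0, 0, 0, 0],
  [-0.055, 0, -0.008, 0, 0, 0, 0],
  [-0.055, 0, -0.008, 0, 0, 0, 0],
])

```text
t: 13.25
ee_pos: [496.4, -129.8, 27.3]
eef_rot: [3.139, -0.611, 0.998]
force: [0.3, 3.9, 18.4]
grip_width: 15.4
```

Run:
```python
from ft5 import *
applied([-0.055,0,-0.008,0,0,0]); check()
top_now()
for n in('wrist','scene'):
    im=viewer.capture(n)
    a=im if n=='wrist' else im[200:275,240:340]
    cv2.imwrite(f'pics/i_{n}.png',(im if n=='wrist' else cv2.resize(a,(800,590),interpolation=cv2.INTER_CUBIC))[:,:,::-1])
```

```text
t 13.25 cmd [ 493.5 -129.8   23. ] meas-cmd [ 2.9 -0.1  4.3] rot [-0.003  0.011  0.001] F [ 0.3  3.9 18.4] T [ 1.59 -0.64  0.14] w 15.4 q [-0.82  0.37  1.92  0.66  1.12 -0.63]
scene 0.58 [313.2 218.1] 476
top 0.72 [267.9 161.4] 1058
[588.791  16.05  111.913  -0.231   0.044] 0.9425640106201172 tilt 0.235211674993115
```

View pics/i_scene.png

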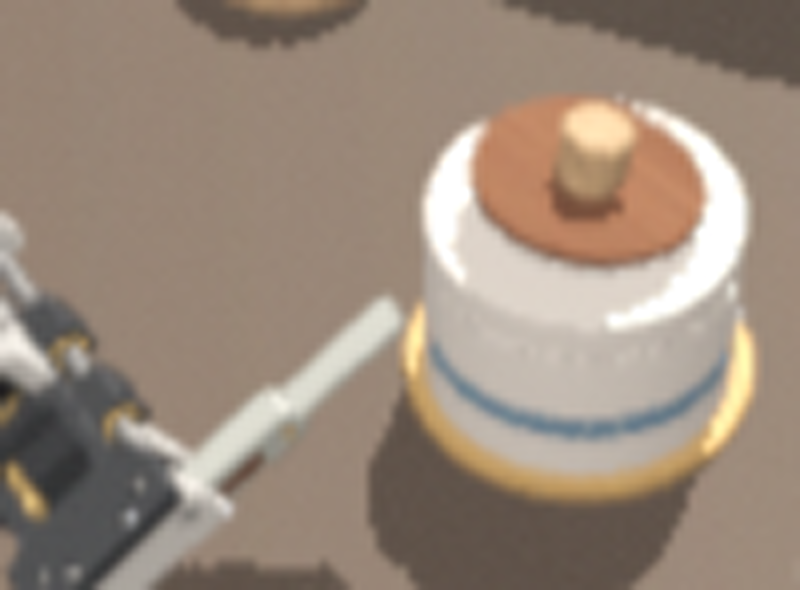

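View pics/i_wrist.png

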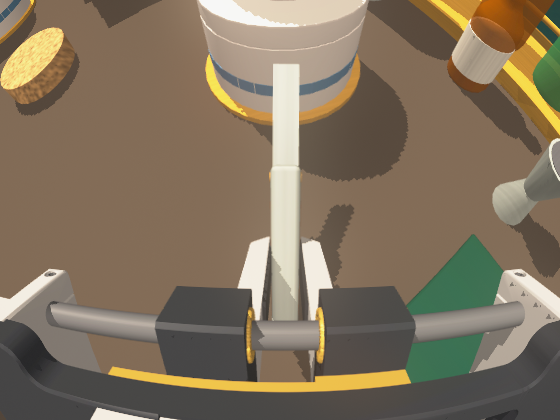

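Run:
```python
from mv import *
print(delta([485,-160,120],down(1.0,0.6)).round(4).tolist())
print(delta([485,-160,120],down(1.0,0)).round(4).tolist())
```

```text
[0.03, 0.0092, -0.097, 0.0001, -0.0, -0.0002]
[0.03, 0.0092, -0.097, 0.0001, -0.6, -0.0002]
```

>>> servo_tool([
  [0.01, 0.003, -0.032, 0, -0.1, 0, 0],
  [0.02, 0.006, -0.064, 0, -0.2, 0, 0],
  [0.03, 0.009, -0.097, 0, -0.3, 0, 0],
  [0.03, 0.009, -0.097, 0, -0.44, 0, 0],
  [0.03, 0.009, -0.097, 0, -0.6, 0, 0],
  [0.03, 0.009, -0.097, 0, -0.6, 0, 0],
])

```text
t: 14.25
ee_pos: [486.3, -158.0, 120.7]
eef_rot: [3.14, 0.001, 1.005]
force: [0.7, 0.4, -1.3]
grip_width: 15.7
```

Run:
```python
from mv import *
applied([0.03,0.009,-0.097,0,-0.6,0]); check()
for n in('wrist','scene'):
    im=viewer.capture(n)
    a=im if n=='wrist' else im[180:330,180:380]
    cv2.imwrite(f'pics/j_{n}.png',(im if n=='wrist' else cv2.resize(a,(800,600),interpolation=cv2.INTER_CUBIC))[:,:,::-1])
print(delta([510,-295,70],down(1.6)).round(4).tolist())
```

```text
t 14.25 cmd [ 484.8 -159.9  120. ] meas-cmd [1.5 1.8 0.7] rot [-0.001 -0.001 -0.005] F [ 0.7  0.4 -1.3] T [-0.01  0.15  0.01] w 15.7 q [-0.48  0.16  1.78 -0.    1.2   0.08]
[-0.1001, 0.0942, 0.05, -0.0, -0.0, -0.6002]
```

View pics/j_scene.png

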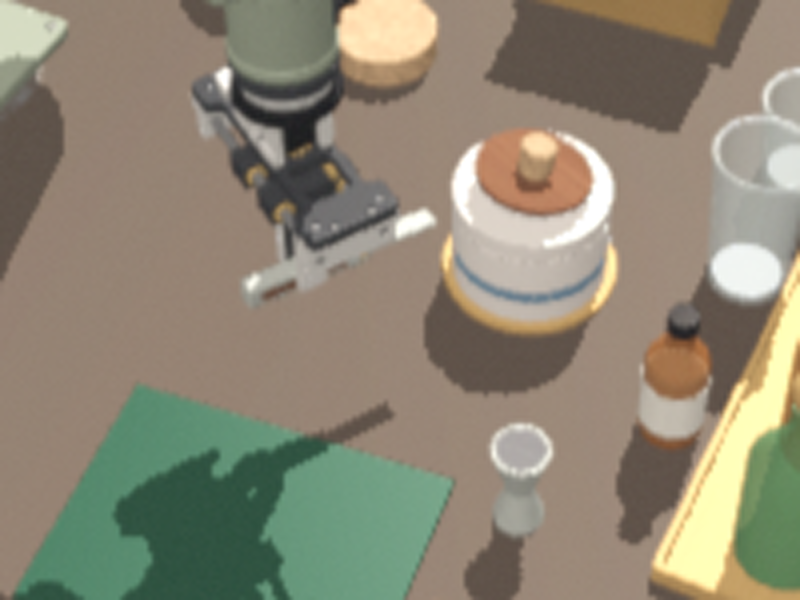

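View pics/j_wrist.png

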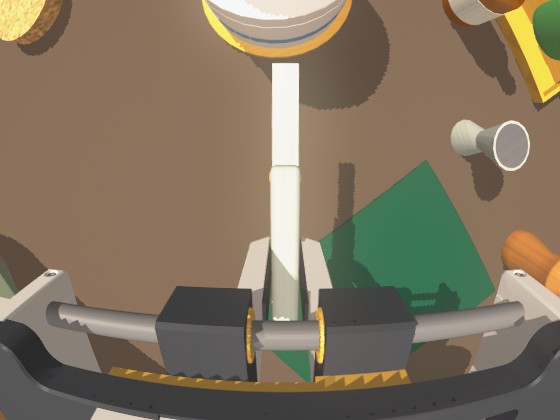

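>>> servo_tool([
  [-0.03, 0.028, 0.01, 0, 0, -0.14, 0],
  [-0.06, 0.056, 0.025, 0, 0, -0.28, 0],
  [-0.085, 0.08, 0.04, 0, 0, -0.42, 0],
  [-0.1, 0.094, 0.055, 0, 0, -0.55, 0],
  [-0.1, 0.094, 0.08, 0, 0, -0.6, 0],
  [-0.1, 0.094, 0.098, 0, 0, -0.6, 0],
  [-0.1, 0.094, 0.105, 0, 0, -0.6, 0],
  [-0.1, 0.094, 0.1095, 0, 0, -0.6, 0],
  [-0.1, 0.094, 0.1095, 0, 0, -0.6, 0],
])

```text
t: 15.25
ee_pos: [509.1, -295.5, 10.4]
eef_rot: [-3.141, -0.001, 1.598]
force: [0.6, -0.0, -0.9]
grip_width: 15.4
```

Run:
```python
from mv import *
applied([-0.1,0.094,0.1095,0,0,-0.6]); check()
im=viewer.capture('wrist'); cv2.imwrite('pics/k.png',im[:,:,::-1])
```

```text
t 15.25 cmd [ 509.9 -294.8   10.5] meas-cmd [-0.8 -0.7 -0.1] rot [0.    0.001 0.001] F [ 0.6 -0.  -0.9] T [-0.06  0.04  0.02] w 15.4 q [-0.67  0.46  1.65  0.    1.03 -0.7 ]
```

View pics/k.png

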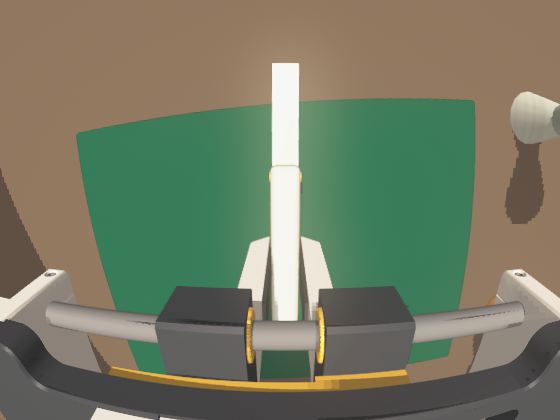

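>>> servo_tool([
  [0, 0, 0.002, 0, 0, 0, 0],
  [0, 0, 0.002, 0, 0, 0, 0.02],
  [0, 0, 0.002, 0, 0, 0, 0.05],
  [0, 0, 0.002, 0, 0, 0, 0.05],
  [0, 0, -0.02, 0, 0, 0, 0.06],
  [0, 0, -0.06, 0, 0, 0, 0.06],
  [0, 0, -0.11, 0, 0, 0, 0.06],
  [0, 0, -0.16, 0, 0, 0, 0.06],
  [0, 0, -0.2, 0, 0, 0, 0.06],
  [0, 0, -0.2, 0, 0, 0, 0.06],
])

```text
t: 16.3
ee_pos: [513.9, -297.6, 219.2]
eef_rot: [3.129, 0.01, 1.6]
force: [0.7, -0.3, 0.3]
grip_width: 59.5
```

Run:
```python
from ft5 import *
applied([0,0,-0.2,0,0,0]); check()
im=viewer.capture('wrist'); cv2.imwrite('pics/l.png',im[:,:,::-1])
C['wrist']=cam('wrist'); D=viewer.masks_of('wrist','wine_key'); print(len(D),[d['p'] for d in D])
x,s=fit(fk,{'wrist':D[0]['pixels'].astype(np.float32)},[510,-295,1.6],[8,8,.05]); print('key',x,s)
x=top_now(('scene','top'))
```

```text
t 16.3 cmd [ 509.9 -294.8  210.5] meas-cmd [ 4.1 -2.8  8.7] rot [-0.012 -0.01  -0.   ] F [ 0.7 -0.3  0.3] T [-0.05  0.04  0.01] w 59.5 q [-0.67  0.22  1.49  0.    1.41 -0.7 ]
1 [0.69]
key [ 508.409 -290.86     1.591] 0.8713498711585999
scene 0.97 [313.1 221. ] 490
top 0.9 [269.8 161.8] 996
[588.297  17.542 109.922  -0.231   0.089] 0.9276680946350098 tilt 0.24758620860639738
```

View pics/l.png

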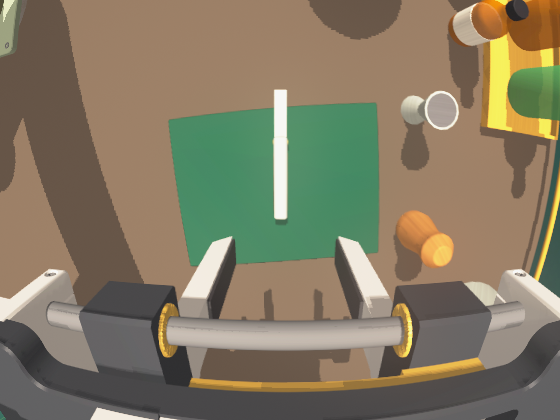

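The key lies on the mat at (281,155) in the wrist view. Next I'll move above the loose top.

Run:
```python
from mv import *
print(delta([590,20,215],down(1.6)).round(4).tolist())
```

```text
[0.3124, 0.0892, -0.0045, -0.0, -0.0, -0.0002]
```

>>> servo_tool([
  [0.312, 0.089, -0.0045, 0, 0, 0, 0.06],
  [0.312, 0.089, -0.0045, 0, 0, 0, 0.06],
  [0.312, 0.089, -0.0045, 0, 0, 0, 0.06],
  [0.312, 0.089, -0.0045, 0, 0, 0, 0.06],
  [0.312, 0.089, -0.0045, 0, 0, 0, 0.06],
  [0.312, 0.089, -0.0045, 0, 0, 0, 0.06],
  [0.312, 0.089, -0.0045, 0, 0, 0, 0.06],
  [0.312, 0.089, -0.0045, 0, 0, 0, 0.06],
  [0.312, 0.089, -0.0045, 0, 0, 0, 0.06],
  [0.312, 0.089, -0.0045, 0, 0, 0, 0.06],
])

```text
t: 17.6
ee_pos: [589.1, 18.5, 214.0]
eef_rot: [-3.14, 0.0, 1.599]
force: [0.5, -0.3, 0.8]
grip_width: 60.0
```

Run:
```python
from ft5 import *
applied([0.312,0.089,-0.0045,0,0,0]); check()
im=viewer.capture('wrist'); cv2.imwrite('pics/m.png',im[:,:,::-1])
x=top_now(('scene','wrist'),(588.5,17.5,110,-.15,.1))
Q=R.from_rotvec([x[3],x[4],0]).as_matrix(); print('knob mid',x[:3]+Q@[0,0,20],'knob top',x[:3]+Q@[0,0,32])
```

```text
t 17.6 cmd [589.8  19.6 215. ] meas-cmd [-0.7 -1.2 -1. ] rot [ 0.002 -0.     0.001] F [ 0.5 -0.3  0.8] T [-0.04  0.11  0.01] w 60.0 q [-0.12  0.23  1.49 -0.    1.42 -0.14]
scene 0.82 [313.6 221.6] 510
wrist 0.82 [287.1 204.1] 8121
[589.718  19.31  108.504  -0.164   0.106] 0.9481357336044312 tilt 0.19565763296983024
knob mid [591.828  22.576 128.123] knob top [593.094  24.535 139.894]
```

View pics/m.png

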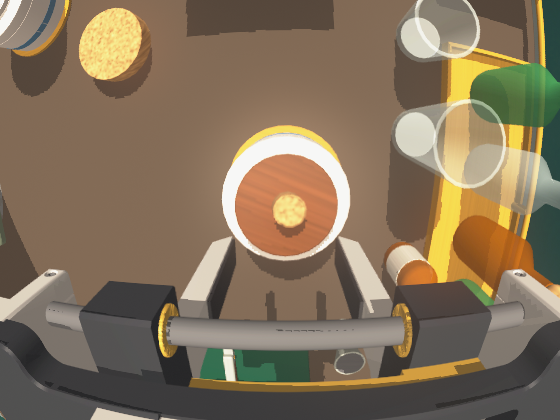

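Run:
```python
from mv import *
np.set_printoptions(precision=1,suppress=True)
print(atz('wrist',(289.5,210),140))
print(delta([591.8,22.6,123],down(1.6)).round(4).tolist())
# bin
for n in('top','scene'):
    im=viewer.capture(n); D=viewer.masks_of(n,'bin_mouth'); print(n,[(d['p'],d['position']) for d in D[:2]])
    if n=='top': cv2.imwrite('pics/bin_t.png',cv2.resize(im[120:240,30:190],(800,600),interpolation=cv2.INTER_CUBIC)[:,:,::-1])
    else: cv2.imwrite('pics/bin_s.png',cv2.resize(im[90:210,290:410],(600,600),interpolation=cv2.INTER_CUBIC)[:,:,::-1])
```

```text
[593.8  22.6 140. ]
[0.0029, 0.0021, 0.092, -0.0, -0.0, -0.0002]
top [(0.6, [141.3, 182.4]), (0.57, [352.2, 129.7])]
scene [(0.84, [353.2, 159.3])]
```

View pics/bin_t.png

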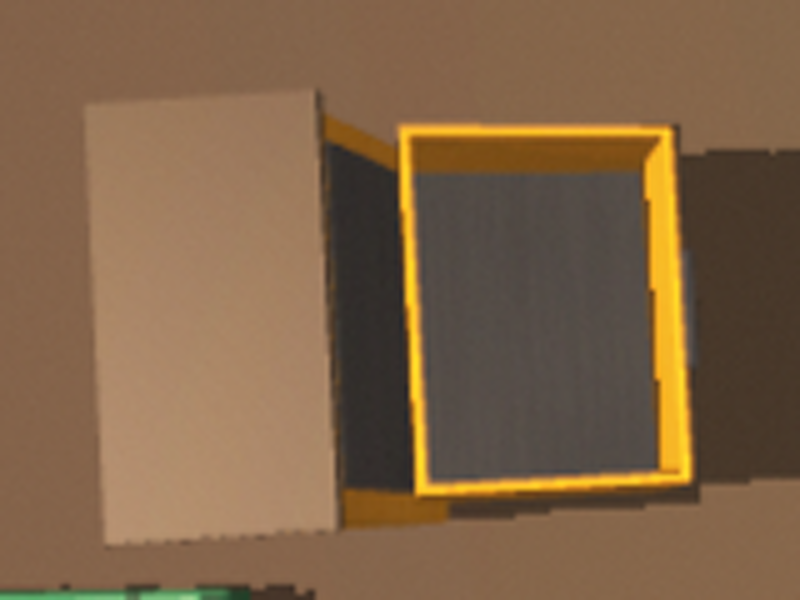

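View pics/bin_s.png

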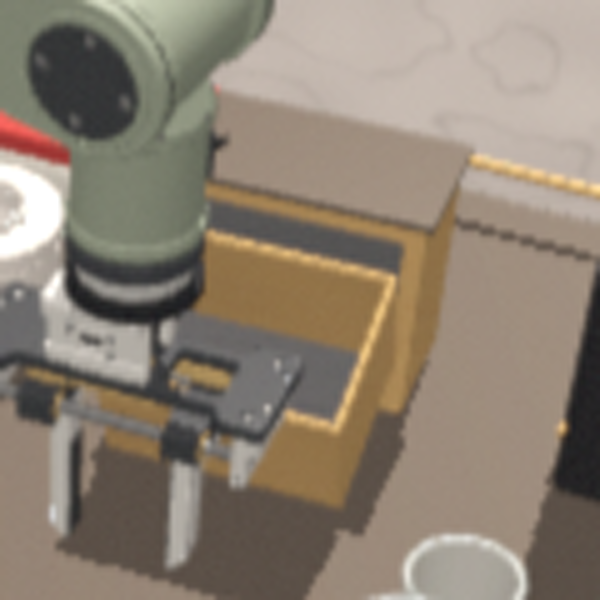

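Run:
```python
from mv import *
np.set_printoptions(precision=1,suppress=True)
P=[atz('top',p,z) for p,z in(((110,145.6),151),((113.6,218.4),151),((164.4,145.6),107),((168,217),107))]
for p in P: print(p)
m=np.mean(P,0);print('mouth',m, np.linalg.norm(P[0]-P[1]),np.linalg.norm(P[0]-P[2]), np.linalg.norm(P[1]-P[3]))
d=P[0]-P[1]; print('x-axis yaw',np.arctan2(d[1],d[0]))
```

```text
[625.2 407.6 151. ]
[447.6 398.4 151. ]
[632.3 285.6 107. ]
[450.8 276.8 107. ]
mouth [539.  342.1 129. ] 177.78352730956703 129.87161265588367 129.27998429048637
x-axis yaw 0.05199918197438345
```

>>> servo_tool([
  [0.003, 0.002, 0.045, 0, 0, 0, 0.06],
  [0.003, 0.002, 0.075, 0, 0, 0, 0.06],
  [0.003, 0.002, 0.087, 0, 0, 0, 0.06],
  [0.003, 0.002, 0.092, 0, 0, 0, 0.06],
  [0.003, 0.002, 0.092, 0, 0, 0, 0.04],
  [0.003, 0.002, 0.092, 0, 0, 0, 0.015],
  [0.003, 0.002, 0.092, 0, 0, 0, 0.015],
  [0.003, 0.002, 0.092, 0, 0, 0, 0.015],
  [0.003, 0.002, 0.092, 0, 0, 0, 0.015],
], force=25)

```text
t: 18.95
ee_pos: [591.9, 22.6, 124.2]
eef_rot: [3.141, 0.0, 1.6]
force: [-0.9, 0.3, 3.6]
grip_width: 27.2
```

>>> servo_tool([
  [0, 0, -0.005, 0, 0, 0, 0.01],
  [0, 0, -0.015, 0, 0, 0, 0.01],
  [0, 0, -0.035, 0, 0, 0, 0.01],
  [0, 0, -0.065, 0, 0, 0, 0.01],
  [0, 0, -0.095, 0, 0, 0, 0.01],
  [0, 0, -0.105, 0, 0, 0, 0.01],
  [0, 0, -0.105, 0, 0, 0, 0.01],
  [0, 0, -0.105, 0, 0, 0, 0.01],
])

```text
t: 19.75
ee_pos: [591.0, 22.8, 226.9]
eef_rot: [-3.14, -0.0, 1.6]
force: [0.6, 0.2, -0.8]
grip_width: 27.8
```

Run:
```python
from mv import *
applied([0.003,0.002,0.092,0,0,0]);applied([0,0,-0.105,0,0,0]); check()
im=viewer.capture('wrist'); cv2.imwrite('pics/n.png',im[:,:,::-1])
print(delta([539,342,228],down(1.62)).round(4).tolist())
```

```text
t 19.75 cmd [591.7  22.7 228. ] meas-cmd [-0.7  0.1 -1.1] rot [ 0.002  0.    -0.   ] F [ 0.6  0.2 -0.8] T [-0.05  0.05  0.05] w 27.8 q [-0.11  0.23  1.47  0.    1.44 -0.14]
[0.3207, -0.0434, 0.0, -0.0, -0.0, -0.0202]
```

View pics/n.png

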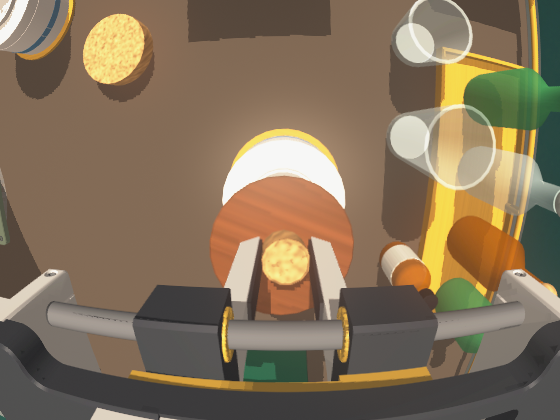

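Run:
```python
from mv import *
b=delta([539,320,205],down(1.62,0.4)); print(b.round(4).tolist())
p,A=load(); d=np.r_[b[:3].round(3),0,0.4,-0.02]; base=(p+A@d[:3]*1000,A@R.from_rotvec(d[3:]).as_matrix())
print(delta([539,347,121.5],base[1],base).round(4).tolist(),base[0])
```

```text
[0.2987, -0.0441, 0.023, 0.004, 0.4, -0.0199]
[-0.0079, 0.0009, 0.0873, 0.0, 0.0, 0.0] [539.0425505  320.28354602 205.01428666]
```

>>> servo_tool([
  [0.045, -0.0066, 0, 0, 0.05, -0.02, 0.01],
  [0.09, -0.013, 0, 0, 0.1, -0.02, 0.01],
  [0.135, -0.02, 0, 0, 0.15, -0.02, 0.01],
  [0.18, -0.026, 0, 0, 0.2, -0.02, 0.01],
  [0.22, -0.032, 0, 0, 0.25, -0.02, 0.01],
  [0.26, -0.038, 0.01, 0, 0.3, -0.02, 0.01],
  [0.285, -0.042, 0.018, 0, 0.35, -0.02, 0.01],
  [0.299, -0.044, 0.023, 0, 0.4, -0.02, 0.01],
  [0.299, -0.044, 0.023, 0, 0.4, -0.02, 0.01],
  [0.299, -0.044, 0.023, 0, 0.4, -0.02, 0.01],
])

```text
t: 20.8
ee_pos: [538.2, 319.6, 203.3]
eef_rot: [3.141, -0.398, 1.619]
force: [-0.2, -0.1, -0.7]
grip_width: 27.4
```

Run:
```python
from mv import *
applied([0.299,-0.044,0.023,0,0.4,-0.02]); check()
im=viewer.capture('wrist'); cv2.imwrite('pics/o.png',im[:,:,::-1])
im=viewer.capture('scene'); cv2.imwrite('pics/o_s.png',cv2.resize(im[80:215,260:440],(800,600),interpolation=cv2.INTER_CUBIC)[:,:,::-1])
```

```text
t 20.8 cmd [539.  320.3 205. ] meas-cmd [-0.8 -0.7 -1.7] rot [ 0.003 -0.002  0.001] F [-0.2 -0.1 -0.7] T [-0.32  0.05 -0.01] w 27.4 q [0.18 0.23 1.57 0.41 1.3  0.03]
```

View pics/o.png

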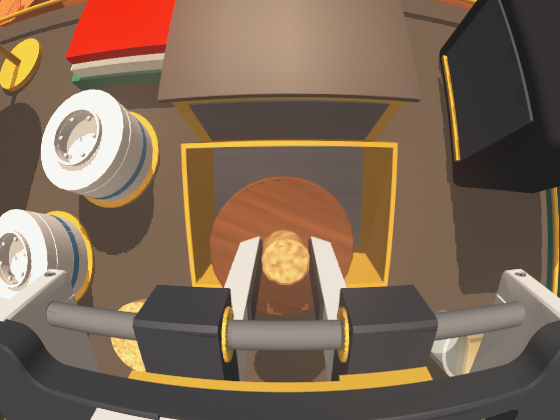

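View pics/o_s.png

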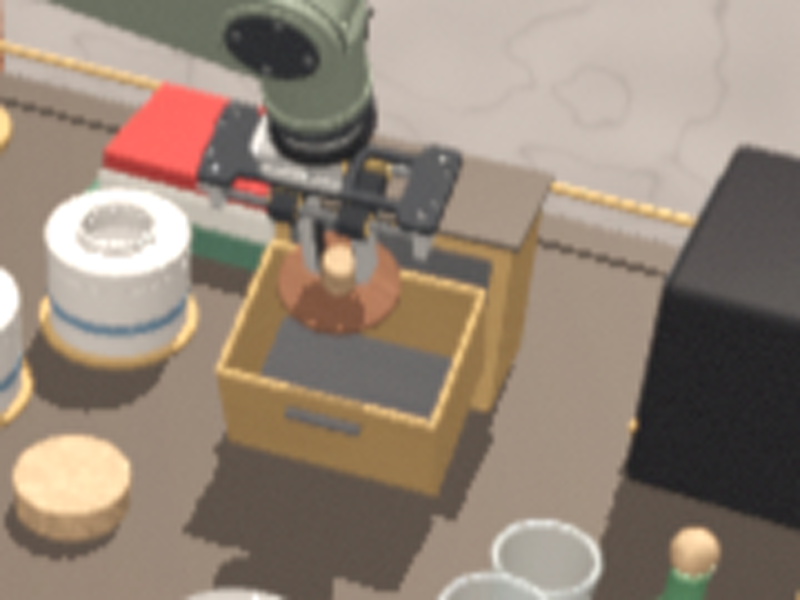

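>>> servo_tool([
  [-0.004, 0.001, 0.03, 0, 0, 0, 0.01],
  [-0.006, 0.001, 0.055, 0, 0, 0, 0.01],
  [-0.008, 0.001, 0.075, 0, 0, 0, 0.01],
  [-0.008, 0.001, 0.087, 0, 0, 0, 0.01],
  [-0.008, 0.001, 0.087, 0, 0, 0, 0.01],
])

```text
t: 21.4
ee_pos: [538.1, 346.6, 120.2]
eef_rot: [3.141, -0.399, 1.62]
force: [-0.4, -1.1, -0.1]
grip_width: 27.6
```

Run:
```python
from mv import *
applied([-0.008,0.001,0.087,0,0,0]); check()
im=viewer.capture('wrist'); cv2.imwrite('pics/p.png',im[:,:,::-1])
```

```text
t 21.4 cmd [539.1 346.8 121.8] meas-cmd [-1.  -0.2 -1.6] rot [ 0.003 -0.001  0.001] F [-0.4 -1.1 -0.1] T [-0.28  0.08  0.05] w 27.6 q [0.23 0.34 1.62 0.43 1.14 0.  ]
```

View pics/p.png

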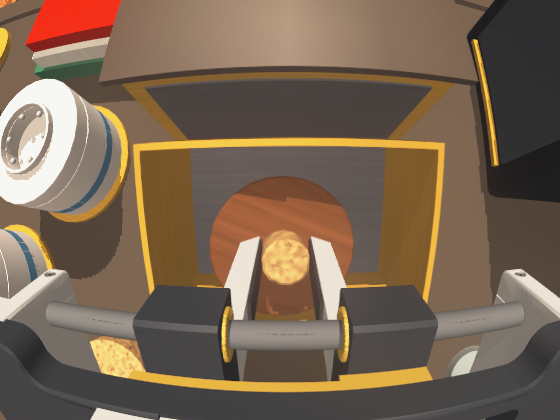

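>>> servo_tool([
  [-0.001, 0, 0.015, 0, 0, 0, 0.01],
  [-0.002, 0, 0.03, 0, 0, 0, 0.01],
  [-0.002, 0, 0.03, 0, 0, 0, 0.03],
  [-0.002, 0, 0.03, 0, 0, 0, 0.05],
  [-0.002, 0, 0.03, 0, 0, 0, 0.055],
  [-0.002, 0, 0.03, 0, 0, 0, 0.055],
  [-0.002, 0, 0.0, 0, 0, 0, 0.055],
  [-0.002, 0, -0.04, 0, 0, 0, 0.055],
  [-0.002, 0, -0.09, 0, 0, 0, 0.055],
  [-0.002, 0, -0.13, 0, 0, 0, 0.055],
  [-0.002, 0, -0.13, 0, 0, 0, 0.055],
])

```text
t: 22.55
ee_pos: [546.0, 293.6, 249.1]
eef_rot: [3.121, -0.402, 1.625]
force: [1.2, 0.0, 0.4]
grip_width: 54.9
```

Run:
```python
from mv import *
applied([-0.002,0,-0.13,0,0,0]); check()
im=viewer.capture('wrist'); cv2.imwrite('pics/q.png',im[:,:,::-1])
im=viewer.capture('scene'); cv2.imwrite('pics/q_s.png',im[:,:,::-1])
```

```text
t 22.55 cmd [541.2 294.4 240.7] meas-cmd [ 4.8 -0.8  8.4] rot [-0.015  0.002 -0.003] F [1.2 0.  0.4] T [-0.19  0.05 -0.01] w 54.9 q [0.13 0.18 1.54 0.41 1.38 0.01]
```

View pics/q.png

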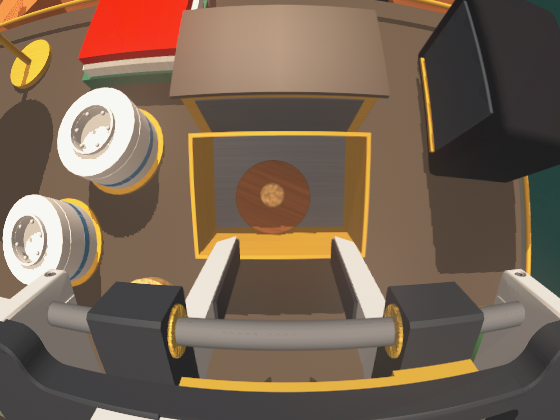

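View pics/q_s.png

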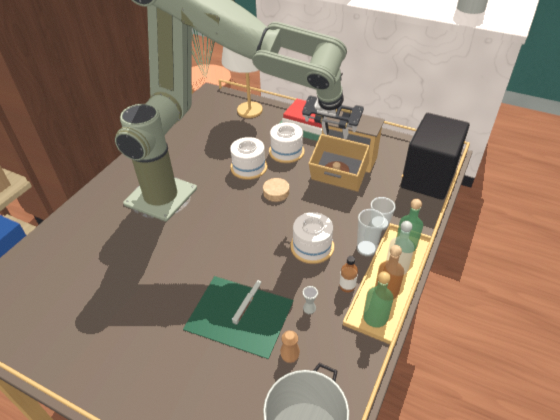

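The top lies flat in the bin, with its knob at (273,195) in the wrist view. The key is on the mat at (247,301) in the scene view, and the bystanders look unmoved. I'll let things settle, check once more and hand in.

>>> servo_tool([
  [0, 0, 0, 0, 0, 0, 0.055],
  [0, 0, 0, 0, 0, 0, 0.055],
  [0, 0, 0, 0, 0, 0, 0.055],
  [0, 0, 0, 0, 0, 0, 0.055],
  [0, 0, 0, 0, 0, 0, 0.055],
])

```text
t: 23.15
ee_pos: [540.8, 294.6, 240.1]
eef_rot: [3.139, -0.4, 1.621]
force: [0.2, 0.1, -1.2]
grip_width: 55.2
```

Run:
```python
from mv import *
np.set_printoptions(precision=1,suppress=True)
check()
viewer.capture('wrist')
d=viewer.masks_of('wrist','top'); print([(x['p'],x['position']) for x in d[:2]])
if d: print('top at z~45:',atz('wrist',d[0]['position'],45))
viewer.capture('scene')
for t in('wine_key','carafe','jigger','tumbler','coasters','bitters','pepper_pot'):
    D=viewer.masks_of('scene',t); print(t,[(round(x['p'],2),np.array(x['position'])) for x in D[:1]])
print(r.hand_in())
```

```text
t 23.15 cmd [541.2 294.4 240.7] meas-cmd [-0.3  0.2 -0.6] rot [ 0. -0.  0.] F [ 0.2  0.1 -1.2] T [-0.3  0.1  0.1] w 55.2 q [0.1 0.2 1.6 0.4 1.4 0. ]
[(0.82, [280.7, 195.6])]
top at z~45: [534.  359.9  45. ]
wine_key [(0.72, array([244.7, 307.5]))]
carafe [(0.58, array([368.6, 232.7]))]
jigger [(0.87, array([305.7, 297.5]))]
tumbler [(0.74, array([384.6, 204.9]))]
coasters [(0.65, array([275.5, 187. ]))]
bitters [(0.93, array([346.3, 276.6]))]
pepper_pot [(0.79, array([289.4, 347.1]))]
the job is handed in; nothing more can be done
None
```

I levered the top loose with the wine key's blade and laid the key back on the mat. I then lifted the top off by its knob and released it inside the bin. The job is handed in at about 23 s of the 64 s allowed; no verdict was reported.

**Last checks:**
- **Top:** it lies flat in the bin, knob up, near (534, 360) mm, close to the bin's centre line.
- **Wine key:** it is released on the mat, handle centre at about (508, -291) mm.
- **Other barware:** nothing has been shifted. Detected positions are within about 5 pixels of the start, which is detection noise.
- **Gripper:** it is clear of everything, with the force reading near zero.

**What disagreed or went wrong:**
- **How far the top popped up:** the camera fits gave a rise of only 3–6 mm, because they read 2–3 mm high even at the start. I relied on the measured tilt of about 0.2 rad, which the neck allows only if the centre is at least 5 mm up.
- **Handle touched the cart:** while I drew the key out, the rear of its handle pressed on the cart at about 18 N, below the 40 N limit. I raised it straight away.

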